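# Ready the filter station: load the queue, close the purge port, put the key away

### The arm

A 6-joint arm with a two-finger parallel gripper is mounted at the origin on a cart in front of the work surface, level with it; the furniture and walls round the work are solid. World frame = base frame: x ahead of the robot, y to its left, z up, the work surface at z = 0. Lengths are in m, angles in rad, forces in N, time in s.
With the tool pointing down it reaches from about 0.35 to 0.85 m from the base axis. Payload 8.1 kg.
Tool frame: the origin (TCP) lies at the very end of the fingers, on their centre line; the grasp point (between the pads) lies 19 mm behind it; x points along the fingers, y is the direction in which the jaws open and shut, and the axes are right-handed (so a half turn about x gives the same grasp; the last joint's range is limited). The gripper opens to 93 mm and grips with 3 to 60 N. Pads are 15 mm wide; open, the fingers measure 128 mm over their backs; the gripper's body (75 mm by 188 mm) begins 65 mm behind the grasp point.
Start: joints at [-1.3, 0.13, 1.488, -0, 1.523, -0.085], TCP at [0.209, -0.562, 0.219] pointing down, gripper open.
Joint ranges: [-2.96, 2.96], [-0.89, 2.26], [0.02, 2.5], [-1.34, 4.48], [0, 2.73], [-2.66, 2.66]. Speed limits (rad/s): [2.39, 2.39, 2.79, 3.14, 3.14, 3.14].

### API

Orientations are given as a rotation vector (axis times angle).
In Python, from plant import * gives the robot as it stands. The module is installed in compiled form; this text tells all that it offers.
- The arm moves only by the tool apply_moves, never from a script. Its argument "series" is a list of rows, each an object with "jaw": the gripper's target within -1 to 1 (shut at 1, half-way at 0, fully open at -1); "linear": the shift along the tool's x, y, z normalised to -1 to 1, where 1 is 0.6 m, a list of three; "roll": the turn about the tool's x normalised to -1 to 1, where 1 is 30 degrees. A call has 1 to 20 rows; each row is the pose to reach, as a shift and turn from the pose measured when the call began, along the tool's axes at that moment; what a row does not reach only later rows make up. A row lasts 1/8 s, in which the tool goes at most 62.5 mm and 10.7 degrees, less where a joint would pass 70% of its speed; a pose out of reach is approached as far as the arm can. A call with a number of a shift or a turn outside -1 to 1 is refused whole. A call with a gripper value outside its range is refused whole. The fingers move at their own pace and stop on an object; "force" is the grip in N (left out, the last holds). Time passes only in rows, so rows that repeat a pose let the fingers close. It gives the time, the measured TCP pose, the force and the opening at its end, in the units of the state.
- read_state(): the state, without advancing time (a new reading comes with each control period).
- read_camera(name): name is "side" or "top"; returns a dict with "pixels" (384x512x3 uint8, blue, green, red), "intrinsics" (3x3 intrinsics, pixels), "rvec" (rotation vector, rad) and "tvec" (3), from world to camera coordinates, as OpenCV has them. Camera axes: x right, y down, z forward; pixel columns grow to the right and rows downward; lengths in m; the calibration is good to about 2 mm. A picture is of the moment at which its call begins. There is no depth.
- close_job(): hands the job in, once; it reports no verdict.
The state is a dict: "t": time; "q": joint angles; "dq": joint speeds; "joint_torque": joint torques, N m; "tool_pos": TCP position; "orientation": TCP orientation; "force": force on the tool from outside, world axes, zero at the start; "wrist_torque": the same for the moment, N m; "opening": finger opening in m.
Only numpy, scipy, OpenCV 4.12 (cv2) and the standard library are available. Lean on these libraries where they do the work, as an engineer would, in place of code of your own. Each camera call takes 0.05 s, during which the arm holds its last target. There are 200 camera calls.

### The job

Get the filter station ready for a run. Slide every filter cube through the sprung gate (not over it) into the queue part of the lane, right way up, far enough that the gate shuts behind it; close the purge port by turning its loose plug backward until the thread start drops, then forward until it is fully home, without lifting it off, tilting it or forcing it forward before it has dropped; and hang the plug key by its eye on the peg.

Things in the scene. Friction and masses are not known exactly. Their poses are not given: they have to be found in the camera images.
- lane: fixed open-topped metal lane, 56 mm wide inside, floor 6 mm and side walls' tops 18 mm above the worktop, walls 6 mm thick. Origin on the worktop under the middle of the gate; x along the lane in the direction of travel: entry (open end) from x = -85 mm to the gate at 0, queue from there to the end wall at 230 mm. z up
- queue_first (a point): point on the queue's floor, lane x = 76 mm, lane y = 0: a filter cube centred here lets the gate shut behind it. Later filter cubes pushed to the same point push the earlier ones along (four fit)
- gate (a joint): the lane's gate: a grey leaf 52 mm long, 4 mm thick, 8 to 17 mm above the worktop, on an upright hinge at lane y = +31 mm; 0 shut, grows to 1.5 rad as it swings towards lane +x, never the other way. A spring shuts it: a filter cube pushed at the leaf meets 0.5 to 3 N
- cube_a: black filter cube, a block 38 mm (its x) by 40 mm (its y) by 35 mm high with round windows, about 0.07 kg, standing on the worktop; origin at the centre of its underside, z up. May be absent
- cube_b: black filter cube, a block 38 mm (its x) by 40 mm (its y) by 35 mm high with round windows, about 0.07 kg, standing on the worktop; origin at the centre of its underside, z up. May be absent
- cube_c: black filter cube, a block 38 mm (its x) by 40 mm (its y) by 35 mm high with round windows, about 0.07 kg, standing on the worktop; origin at the centre of its underside, z up. May be absent
- cube_d: black filter cube, a block 38 mm (its x) by 40 mm (its y) by 35 mm high with round windows, about 0.07 kg, standing on the worktop; origin at the centre of its underside, z up. May be absent
- port: fixed purge port: square aluminium foot 86 mm wide, 10 mm thick, round steel neck 56 mm in diameter, rim 50 mm above the worktop, short outlet pipe towards +x. Origin on the worktop on the neck's axis, z up. Inside is a coarse three-start thread; its starts (gaps) lie at 0, 120 and 240 degrees about z from port x
- plug: loose plug, 0.09 kg, standing upright in the neck on top of the thread: stem 24 mm in diameter with 3 lugs; flange 54 mm in diameter, 42 to 48 mm above the origin; on it a grip bar 42 mm long (plug x), 14 mm wide (plug y), 48 to 78 mm above the origin. Origin at the centre of the stem's foot, z up, 21 to 23 mm above the worktop at the start. Turns with light friction
- plug_lug (a point): middle of the lug on plug x, 17 mm out, 24.5 mm above the plug's origin. phi = yaw of plug minus yaw of port, -0.85 to -0.4 rad at the start. Backward is anticlockwise from above: near phi = 0 (-0.1 to +0.08) the lugs meet the gaps and the plug, if not held up, falls to an origin height of 13 to 13.5 mm; a stop is at +0.08
- port_mouth (a point): middle of the neck's rim. Once dropped, the plug turns forward (clockwise from above), sinking 3.5 mm per rad, to the stop at phi about -1.19, origin 9 to 9.5 mm above the worktop: home. Before the drop, on top of the thread, a stop at phi = -1.19 blocks forward turning: forcing it past -1.09 there counts as cross-threading
- peg_stand: fixed stand: round foot 80 mm in diameter, 10 mm thick; post 14 mm in diameter, 150 mm high; from its top a level peg 8 mm in diameter points along the stand's -x, axis 150 mm above the worktop, 60 mm long, its end (x = -66 mm) turned up to 162 mm above the worktop. Origin on the worktop on the post's axis, z up
- peg_mid (a point): point on the peg's axis 35 mm from the post's axis, where the key's eye may hang
- key: loose steel plug key, about 0.15 kg, standing upright: round body 36 mm in diameter, 36 mm high, with an upright loop (eye) of 7 mm bar on top, 67.5 mm high overall. The loop lies in the key's yz plane, 35 mm wide outside; its opening is 21 mm wide, 36 to 60 mm above the underside, so the peg passes along key x. Origin at the centre of the underside, z up
- key_eye (a point): middle of the opening of the key's loop, 48 mm above the key's underside, 12.5 mm below the loop's inner top. Hung on the peg it is about 142 mm above the worktop
Things that resemble listed ones, but are neither listed nor needed, are in the scene too. What is shaped like the cube_a but purple is not meant.

How it is judged:
On the way, in this order (a step that is already met when the one before it is completed fails the run):
1. the plug has dropped into the thread start (its origin less than 16 mm above the worktop, with phi above -0.45) (z of plug in the frame of port below 0.016 m and x of plug_lug in the frame of port above 0.0153 m), for 0.1 s.
2. the plug has been turned forward until home (z of plug in the frame of port below 0.0108 m and x of plug_lug in the frame of port below 0.0085 m and y of plug_lug in the frame of port below -0.01 m and angle between plug's own z axis and vertical below 0.12 rad), for 0.2 s.
At the end, for the whole second after the job is handed in: All filter cubes right way up in the queue, centres 20 to 222 mm past the gate; gate shut (under 0.08 rad); plug home (origin under 10.8 mm high, phi below about -1.05); key hanging still by its eye on the peg (eye 10 to 62 mm from the post, 128 to 153 mm high, within 0.35 rad of upright) (all of step 2 and x of cube_a in the frame of lane between 0.02 and 0.222 m and y of cube_a in the frame of lane between -0.015 and 0.015 m and height (world z) of each of cube_a, cube_b, cube_c, cube_d below 0.013 m and angle between each of cube_a, cube_b, cube_c, cube_d's own z axis and vertical below 0.15 rad and linear speed of each of cube_a, cube_b, cube_c, cube_d below 0.02 m/s and x of cube_b in the frame of lane between 0.02 and 0.222 m and y of cube_b in the frame of lane between -0.015 and 0.015 m and x of cube_c in the frame of lane between 0.02 and 0.222 m and y of cube_c in the frame of lane between -0.015 and 0.015 m and x of cube_d in the frame of lane between 0.02 and 0.222 m and y of cube_d in the frame of lane between -0.015 and 0.015 m and value of joint gate below 0.08 rad and x of key_eye in the frame of peg_stand between -0.062 and -0.01 m and y of key_eye in the frame of peg_stand between -0.013 and 0.013 m and z of key_eye in the frame of peg_stand between 0.128 and 0.153 m and angle between key's own z axis and vertical below 0.35 rad and linear speed of key below 0.04 m/s); the robot touches nothing.
It fails at once if the plug is lifted off its port (more than 15 mm above where it stood at the start) (z of plug in the frame of port above 0.038 m).
It fails at once if the plug is tilted by more than 0.25 rad (cross-threaded) (angle between plug's own z axis and vertical above 0.25 rad).
It fails at once if the plug is forced forward, up to the thread's stop, while it still rides on top of the thread (z of plug in the frame of port above 0.017 m and x of plug_lug in the frame of port below 0.00786 m and y of plug_lug in the frame of port below 0 m).
It fails at once if a filter cube is lifted over the gate or the walls into the queue instead of going through the gate ((x of cube_a in the frame of lane between -0.005 and 0.23 m and y of cube_a in the frame of lane between -0.03 and 0.03 m and height (world z) of cube_a above 0.016 m) or (x of cube_b in the frame of lane between -0.005 and 0.23 m and y of cube_b in the frame of lane between -0.03 and 0.03 m and height (world z) of cube_b above 0.016 m) or (x of cube_c in the frame of lane between -0.005 and 0.23 m and y of cube_c in the frame of lane between -0.03 and 0.03 m and height (world z) of cube_c above 0.016 m) or (x of cube_d in the frame of lane between -0.005 and 0.23 m and y of cube_d in the frame of lane between -0.03 and 0.03 m and height (world z) of cube_d above 0.016 m)).
Of cube_a, cube_b, cube_c, cube_d only 3 to 4 are there at a start; the rules pass over those that are not, and their reading is None.
At some moment in a run one of cube_a, cube_b, cube_c, cube_d may be knocked a few centimetres aside while the robot is not near it.
It also fails if it takes over 210 s, if anything falls off the work surface, if the arm or the gripper's body presses on something with over 40 N, if the wrist force passes 120 N, or if a joint passes its speed limit or range.

## Working session

There is one attempt and no reset: what is moved stays moved. The work goes in short steps, Python scripts to look and compute and a tool call to move; the robot and the scene stay as the last step left them, time stands still between calls to the robot, and variables do not carry over. Pictures are saved under pics/ and viewed, about 12 in all and at most 16, crops included, and the job is handed in when it is done.

Besides the shell and the picture viewer there is one more tool, called after "Emit:" in YAML: its name, and indented under it one key for each argument. apply_moves: Moves the arm, as the interface text tells. Its arguments: {"type":"object","properties":{"series":{"type":"array"},"force":{"type":"number"}},"required":["series"]}

```bash
mkdir -p pics; cat > h.py <<'E'
from plant import *
import numpy as np, cv2
def cam(n):
    c=read_camera(n); R=cv2.Rodrigues(np.array(c["rvec"],float))[0]
    return c["pixels"],np.array(c["intrinsics"],float),R,np.array(c["tvec"],float).ravel()
def ray(c,u,v,z):
    _,K,R,t=c; o=-R.T@t; d=R.T@np.linalg.inv(K)@np.array([u,v,1.]); return o+d*(z-o[2])/d[2]
def proj(c,p):
    _,K,R,t=c; q=K@(R@np.array(p,float)+t); return q[:2]/q[2]
def snap(n,f,box=None,s=1):
    c=cam(n); im=c[0]
    if box: im=im[box[1]:box[3],box[0]:box[2]]
    if s!=1: im=cv2.resize(im,None,fx=s,fy=s,interpolation=cv2.INTER_CUBIC)
    cv2.imwrite("pics/"+f,im); return c
E
python3 - <<'E'
from h import *
for n in("top","side"):
    c=snap(n,n+"0.png",s=1.5); print(n,c[1].round(1).tolist(),(-c[2].T@c[3]).round(3),c[2].round(2).tolist())
s=read_state();print(s)
E
```

```text
top [[365.0, 0.0, 249.5], [0.0, 365.0, 192.6], [0.0, 0.0, 1.0]] [0.393 0.007 0.963] [[-0.0, -1.0, -0.03], [-0.99, 0.01, -0.12], [0.12, 0.03, -0.99]]
side [[393.4, 0.0, 256.6], [0.0, 393.4, 192.5], [0.0, 0.0, 1.0]] [ 0.604 -0.898  0.575] [[0.99, 0.12, 0.02], [0.07, -0.43, -0.9], [-0.09, 0.89, -0.44]]
{'t': 0.1, 'q': array([-1.30036510e+00,  1.31127013e-01,  1.48914409e+00,  5.62763667e-06,
        1.52295615e+00, -8.54395872e-02]), 'dq': array([-0.00053154,  0.00019463, -0.00348606, -0.0004535 , -0.00126512,
        0.00095821]), 'joint_torque': array([ 1.29643704e-03, -5.61341465e+01, -4.93096197e+01,  7.71013205e-02,
        2.91504170e-02, -2.64220824e-05]), 'tool_pos': array([ 0.20891344, -0.56193224,  0.21768204]), 'orientation': array([ 2.02816514,  0.36644421, -2.02846475]), 'force': array([-0.36381001,  0.58012226,  0.45238805]), 'wrist_torque': array([-0.02134912, -0.036363  , -0.00478295]), 'opening': 0.09295643855611875}
```

View pics/top0.png

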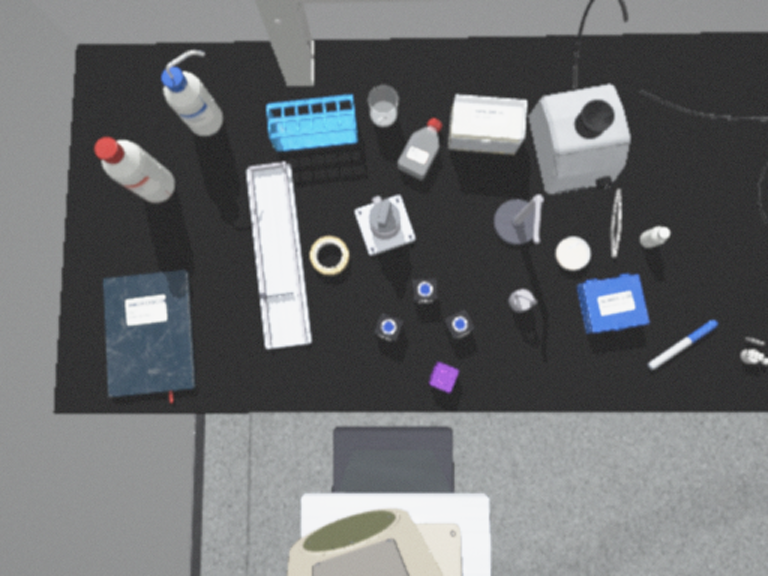

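View pics/side0.png

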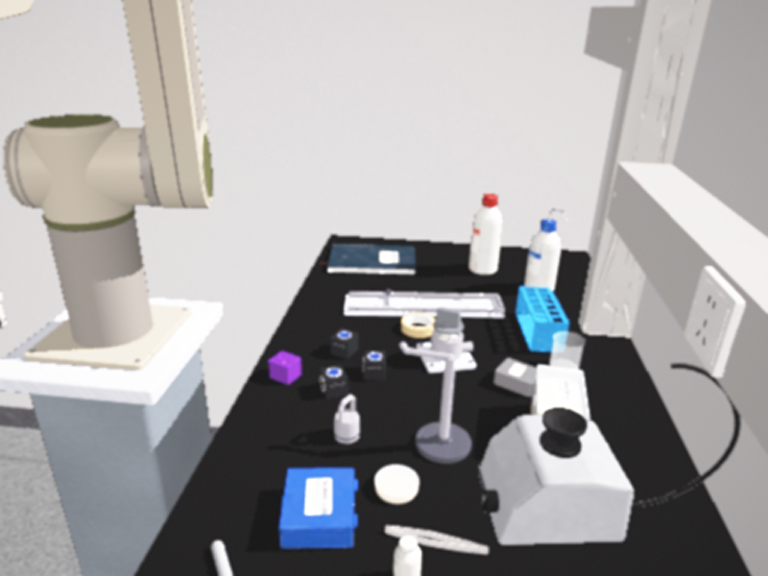

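```bash
python3 - <<'E'
from h import *
snap("top","t1.png",(155,100,375,265),3.6)
snap("side","s1.png",(170,185,340,315),4.5)
np.set_printoptions(suppress=True)
s=read_state();print(cv2.Rodrigues(s["orientation"])[0].round(3))
E
```

```text
[[-0.     0.348 -0.937]
 [ 0.001 -0.937 -0.348]
 [-1.    -0.001 -0.   ]]
```

View pics/t1.png

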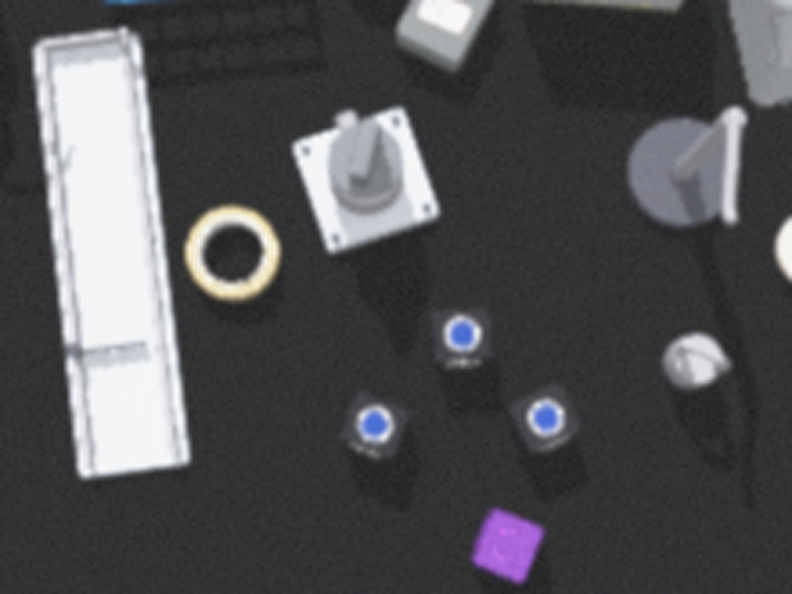

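View pics/s1.png

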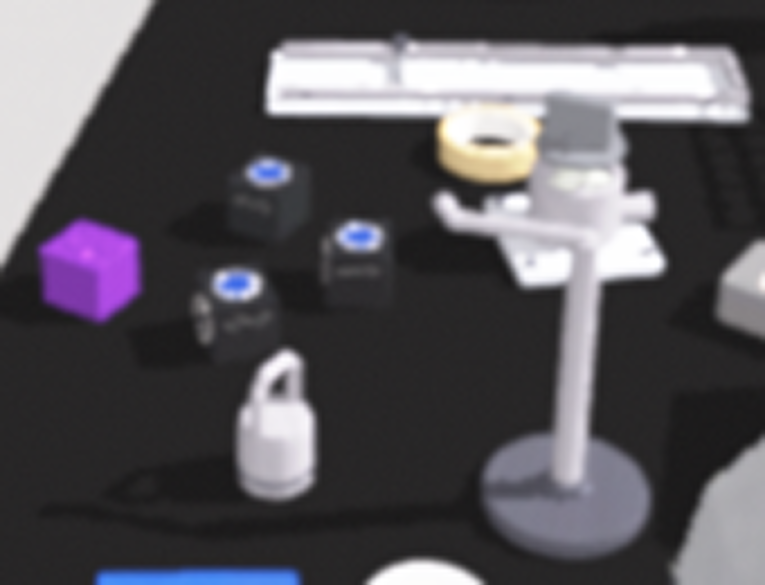

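Candidates (top crop t1, ×3.6): black cubes with blue discs at (375,424), (462,333), (546,417), three present. Lookalike: the purple cube (508,545), excluded. Port with plug at (365,180), as opposed to the tape ring at (232,253). Key with eye at (695,360), as opposed to the white disc at far right. Stand foot at (683,172), peg from (735,112) to (730,220). Now measuring these.

```bash
python3 - <<'E'
from h import *
np.set_printoptions(suppress=True,precision=4)
T=cam("top");S=cam("side");im=T[0].astype(int)
hsv=cv2.cvtColor(T[0],cv2.COLOR_BGR2HSV)
def comps(m,a,box=None):
    n,l,st,ce=cv2.connectedComponentsWithStats(m.astype(np.uint8)*255)
    return [(ce[i],st[i],(l==i)) for i in range(1,n) if st[i][4]>=a]
bl=(hsv[...,0]>100)&(hsv[...,0]<130)&(hsv[...,1]>130)&(hsv[...,2]>90)
for c,st,m in comps(bl,8):
    if 240<c[0]<330 and 170<c[1]<240: print("cube top",c,st[4],ray(T,*c,.035)[:2])
hs=cv2.cvtColor(S[0],cv2.COLOR_BGR2HSV)
bs=(hs[...,0]>100)&(hs[...,0]<130)&(hs[...,1]>130)&(hs[...,2]>90)
for c,st,m in comps(bs,6):
    if 200<c[0]<280 and 210<c[1]<265: print("cube side",c,ray(S,*c,.035)[:2])
# lane
w=im.min(2)>140; w[:, :160]=0; w[:,212:]=0; w[:105]=0
cs=max(comps(w,50),key=lambda q:q[1][4]); cnt=max(cv2.findContours(cs[2].astype(np.uint8),0,2)[0],key=cv2.contourArea)
P=np.array([ray(T,*p,.018)[:2] for p in cnt[:,0]]).astype(np.float32)
print("lane rect",cv2.minAreaRect(P), cv2.boxPoints(cv2.minAreaRect(P)).tolist())
# port foot corners (screw side) from crop
f=lambda u,v:(155+(u+.5)/3.6-.5,100+(v+.5)/3.6-.5)
for q in [(293,147),(405,108),(438,212),(332,252)]: print("foot",ray(T,*f(*q),.010)[:2])
for q in [(362,178),(370,120),(385,122),(350,178)]: print("bar",ray(T,*f(*q),.100)[:2])
for q in [(75,352),(148,348)]: print("gate",ray(T,*f(*q),.013)[:2])
print("foot stand",ray(T,*f(683,172),.010)[:2]); 
for q in [(735,112),(730,218)]: print("peg",ray(T,*f(*q),.150)[:2])
A=cv2.resize(T[0][125:172,225:285],None,fx=6,fy=6,interpolation=cv2.INTER_CUBIC)
B=cv2.resize(T[0][180:225,325:385],None,fx=6,fy=6,interpolation=cv2.INTER_CUBIC)
C=cv2.resize(T[0][180:235,245:320],None,fx=6,fy=6,interpolation=cv2.INTER_CUBIC)
C=np.clip(C.astype(float)*2,0,255).astype(np.uint8)
o=np.zeros((600,800,3),np.uint8);o[:A.shape[0],:A.shape[1]]=A;o[:B.shape[0],400:400+B.shape[1]]=B[:,:400];o[284:284+316,:450]=C[:316]
D=cv2.resize(S[0][260:298,215:247],None,fx=8,fy=8,interpolation=cv2.INTER_CUBIC);o[284:284+304,500:756]=D
cv2.imwrite("pics/m2.png",o)
E
```

```text
cube top [283.    192.381] 21 [ 0.5015 -0.0531]
cube top [258.75 217.25] 20 [0.4384 0.0092]
cube top [306.2105 215.6316] 19 [ 0.4419 -0.111 ]
cube side [249.5    237.3333] [ 0.5005 -0.0545]
cube side [222.2222 247.5556] [ 0.4411 -0.1102]
lane rect ((0.1618335098028183, 0.19613295793533325), (0.2619572877883911, 0.13087198138237), 0.5039008259773254) [[0.030284449458122253, 0.2604144811630249], [0.031435415148735046, 0.1295475959777832], [0.29338258504867554, 0.1318514347076416], [0.29223161935806274, 0.2627183198928833]]
foot [0.6452 0.0688]
foot [ 0.6741 -0.0147]
foot [ 0.595  -0.0383]
foot [0.5658 0.04  ]
bar [0.5997 0.0166]
bar [0.6395 0.011 ]
bar [0.638  0.0009]
bar [0.5997 0.0247]
gate [0.4926 0.2281]
gate [0.4952 0.1745]
foot stand [ 0.6233 -0.2187]
peg [ 0.6278 -0.2194]
peg [ 0.5599 -0.2137]
```

View pics/m2.png

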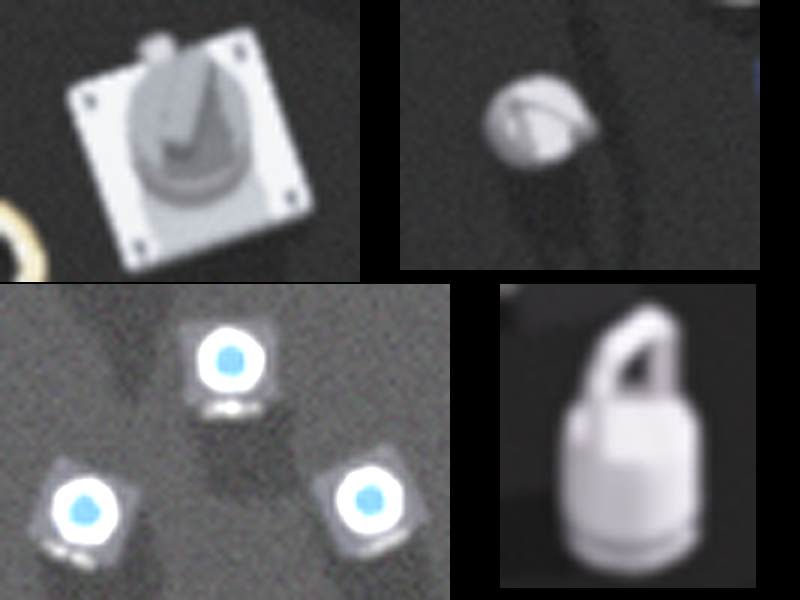

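```bash
cat >> h.py <<'E'
def yaw():
    R=cv2.Rodrigues(np.array(read_state()["orientation"],float))[0]; return np.arctan2(R[1,1],R[0,1])
def goal(x,y,z,psi=None):
    s=read_state(); R=cv2.Rodrigues(np.array(s["orientation"],float))[0]
    l=R.T@(np.array([x,y,z])-s["tool_pos"])/.6
    d=0 if psi is None else -np.degrees((psi-yaw()+np.pi/2)%np.pi-np.pi/2)
    print("goal",(x,y,z),"linear",l.round(4).tolist(),"roll",round(d/30,3),"| t",round(s["t"],2),"pos",s["tool_pos"].round(4).tolist(),"yaw",round(yaw(),3),"open",round(s["opening"],4),"F",s["force"].round(1).tolist(),"q6",round(s["q"][5],2))
E
python3 - <<'E'
from h import *
np.set_printoptions(suppress=True,precision=4)
T=cam("top");S=cam("side")
a=lambda u,v:(225+(u+.5)/6-.5,125+(v+.5)/6-.5)
for q in [(185,48),(213,60),(190,145),(160,142)]: print("bar",ray(T,*a(*q),.100)[:2])
b=lambda u,v:(325+(u-400+.5)/6-.5,180+(v+.5)/6-.5)
print("key c",ray(T,*b(537,118),.036)[:2],"bandends",ray(T,*b(512,105),.060)[:2],ray(T,*b(598,130),.060)[:2])
d=lambda u,v:(215+(u-500+.5)/8-.5,260+(v-284+.5)/8-.5)
print("key side legs",ray(S,*d(600,425),.036)[:2],ray(S,*d(665,398),.036)[:2],"body L/R",ray(S,*d(565,425),.036)[:2],ray(S,*d(699,425),.036)[:2], "bottom front",ray(S,*d(632,572),.0)[:2])
f=lambda u,v:(155+(u+.5)/3.6-.5,100+(v+.5)/3.6-.5)
for q in [(35,42),(130,30),(188,463),(82,478)]: print("lane",ray(T,*f(*q),.012)[:2])
goal(.62,.014,.22,-1.84)
E
```

```text
bar [0.6405 0.0158]
bar [0.6354 0.0046]
bar [0.6005 0.014 ]
bar [0.6018 0.0261]
key c [ 0.4828 -0.2157] bandends [ 0.4859 -0.1999] [ 0.4754 -0.2347]
key side legs [ 0.4738 -0.2219] [ 0.4892 -0.2078] body L/R [ 0.4644 -0.2233] [ 0.5003 -0.218 ] bottom front [ 0.4852 -0.2377]
lane [0.7278 0.2634]
lane [0.7362 0.1916]
lane [0.4115 0.1445]
lane [0.401  0.2214]
goal (0.62, 0.014, 0.22) linear [-0.0023, -0.6618, -0.9767] roll 1.194 | t 0.4 pos [0.209, -0.5624, 0.2185] yaw -1.215 open 0.093 F [0.7, 0.2, -0.4] q6 -0.09
```

Emit:
apply_moves:
  series:
    - {"jaw": 0,"linear": [0,-0.662,-0.977],"roll": 1}
    - {"jaw": 0,"linear": [0,-0.662,-0.977],"roll": 1}
    - {"jaw": 0,"linear": [0,-0.662,-0.977],"roll": 1}
    - {"jaw": 0,"linear": [0,-0.662,-0.977],"roll": 1}
    - {"jaw": 0,"linear": [0,-0.662,-0.977],"roll": 1}
    - {"jaw": 0,"linear": [0,-0.662,-0.977],"roll": 1}
    - {"jaw": 0,"linear": [0,-0.662,-0.977],"roll": 1}
    - {"jaw": 0,"linear": [0,-0.662,-0.977],"roll": 1}
    - {"jaw": 0,"linear": [0,-0.662,-0.977],"roll": 1}
    - {"jaw": 0,"linear": [0,-0.662,-0.977],"roll": 1}
    - {"jaw": 0,"linear": [0,-0.662,-0.977],"roll": 1}
    - {"jaw": 0,"linear": [0,-0.662,-0.977],"roll": 1}
    - {"jaw": 0,"linear": [0,-0.662,-0.977],"roll": 1}
    - {"jaw": 0,"linear": [0,-0.662,-0.977],"roll": 1}
    - {"jaw": 0,"linear": [0,-0.662,-0.977],"roll": 1}
  force: 5

```text
t: 2.28
tool_pos: [0.6197, 0.013, 0.2188]
orientation: [-2.133, 0.181, 2.133]
force: [-1.1, -0.2, -0.2]
opening: 0.0465
```

```bash
python3 -c "
from h import *
goal(.6197,.0145,.12,-1.83);goal(.6197,.0145,.077,-1.83)"
```

```text
goal (0.6197, 0.0145, 0.12) linear [0.1646, -0.0025, 0.0005] roll 0.172 | t 2.27 pos [0.6197, 0.013, 0.2188] yaw -1.74 open 0.0465 F [-1.1, -0.2, -0.2] q6 1.68
goal (0.6197, 0.0145, 0.077) linear [0.2363, -0.0025, 0.0005] roll 0.172 | t 2.27 pos [0.6197, 0.013, 0.2188] yaw -1.74 open 0.0465 F [-1.1, -0.2, -0.2] q6 1.68
```

Emit:
apply_moves:
  series:
    - {"jaw": 0,"linear": [0.08,-0.0025,0],"roll": 0.17}
    - {"jaw": 0,"linear": [0.16,-0.0025,0],"roll": 0.17}
    - {"jaw": 0,"linear": [0.2,-0.0025,0],"roll": 0.17}
    - {"jaw": 0,"linear": [0.232,-0.0025,0],"roll": 0.17}
    - {"jaw": 0,"linear": [0.232,-0.0025,0],"roll": 0.17}
    - {"jaw": 0,"linear": [0.232,-0.0025,0],"roll": 0.17}

```text
t: 3.02
tool_pos: [0.621, 0.0141, 0.0812]
orientation: [-2.086, 0.271, 2.081]
force: [0.2, 0.5, 0.3]
opening: 0.0465
```

```bash
python3 -c "
from h import *
goal(.6197,.0145,.08,-1.83)
a=cam('top')[0][110:180,215:290];b=cam('side')[0][180:260,255:345]
o=np.zeros((480,800,3),np.uint8);a=cv2.resize(a,None,fx=5,fy=5);b=cv2.resize(b,None,fx=4.4,fy=4.4);o[:350,:375]=a;o[:352,400:796]=b;cv2.imwrite('pics/p3.png',o)"
```

```text
goal (0.6197, 0.0145, 0.08) linear [0.002, -0.0001, 0.0022] roll 0.001 | t 3.02 pos [0.621, 0.0141, 0.0812] yaw -1.83 open 0.0465 F [0.2, 0.5, 0.3] q6 1.77
```

View pics/p3.png

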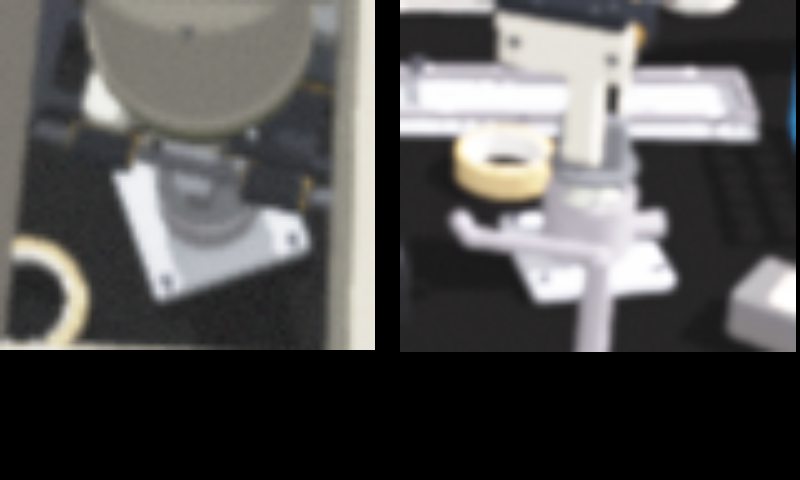

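Side crop shows the fingers straddling the bar, clear of the flange. Closing.

Emit:
apply_moves:
  series:
    - {"jaw": 1,"linear": [0,0,0],"roll": 0}
    - {"jaw": 1,"linear": [0,0,0],"roll": 0}
    - {"jaw": 1,"linear": [0,0,0],"roll": 0}
    - {"jaw": 1,"linear": [0,0,0],"roll": 0}
    - {"jaw": 1,"linear": [0,0,0],"roll": -0.2}
    - {"jaw": 1,"linear": [0,0,0],"roll": -0.4}
    - {"jaw": 1,"linear": [0,0,0],"roll": -0.6}
    - {"jaw": 1,"linear": [0,0,0],"roll": -0.8}
    - {"jaw": 1,"linear": [0,0,0],"roll": -0.9}
    - {"jaw": 1,"linear": [0,0,0],"roll": -0.9}
  force: 5

```text
t: 4.38
tool_pos: [0.621, 0.0143, 0.0812]
orientation: [2.112, 0.225, -2.107]
force: [0.7, 0.2, -0.2]
opening: 0.0138
```

```bash
python3 -c "
from h import *
goal(.62,.0141,.08,-1.571+.332-.01);print(read_state()['wrist_torque'])"
```

```text
goal (0.62, 0.0141, 0.08) linear [0.002, -0.0, 0.0017] roll -0.209 | t 4.38 pos [0.621, 0.0143, 0.0812] yaw -1.358 open 0.0138 F [0.7, 0.2, -0.2] q6 1.3
[0.03003502 0.06849879 0.00363549]
```

Emit:
apply_moves:
  series:
    - {"jaw": 1,"linear": [0,0,0],"roll": -0.1}
    - {"jaw": 1,"linear": [0,0,0],"roll": -0.21}
    - {"jaw": 1,"linear": [0,0,0],"roll": -0.21}
    - {"jaw": 0.5,"linear": [0,0,0],"roll": -0.21}
    - {"jaw": 0.5,"linear": [0,0,0],"roll": -0.21}
    - {"jaw": 0.5,"linear": [0,0,0],"roll": -0.21}
    - {"jaw": 0.5,"linear": [0,0,0],"roll": -0.21}

```text
t: 5.25
tool_pos: [0.6211, 0.0143, 0.0813]
orientation: [2.05, 0.332, -2.044]
force: [0.6, -0.7, -0.3]
opening: 0.0233
```

```bash
python3 -c "
from h import *
goal(.62,.0141,.08,-1.571+.332-.01)
b=cam('side');p=[proj(b,(.62,.0143,z)) for z in (.062,.065,.071,.091,.101)];print(p)
b=b[0][185:250,265:335]
cv2.imwrite('pics/p4.png',cv2.resize(b,None,fx=8,fy=8))"
```

```text
goal (0.62, 0.0141, 0.08) linear [0.0021, -0.0002, 0.0018] roll 0.001 | t 5.25 pos [0.6211, 0.0143, 0.0813] yaw -1.249 open 0.0233 F [0.6, -0.7, -0.3] q6 1.19
[array([297.97639897, 218.45419149]), array([298.05537909, 217.46399521]), array([298.2139402 , 215.47606944]), array([298.74833487, 208.77621149]), array([299.01896369, 205.38326108])]
```

View pics/p4.png

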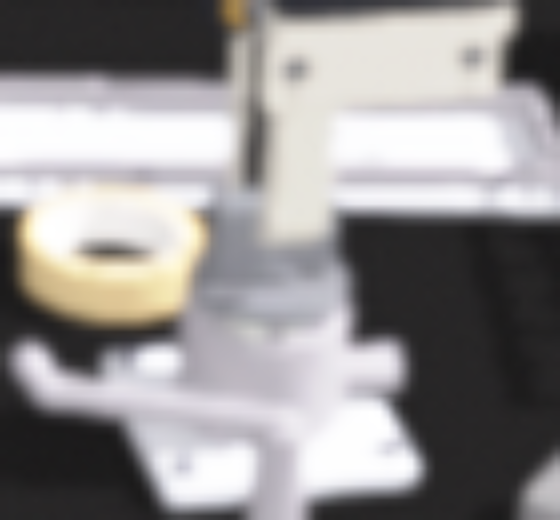

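```bash
python3 -c "
from h import *
a=cv2.imread('pics/side0.png');a=cv2.resize(a,(512,384),interpolation=cv2.INTER_AREA)[...,1]
b=cam('side')[0][...,1]
for u in (291,294,303,306): print(u);print(a[203:232,u].tolist());print(b[203:232,u].tolist())"
```

```text
291
[253, 245, 213, 169, 156, 167, 176, 159, 134, 129, 135, 133, 125, 120, 121, 132, 143, 145, 154, 168, 174, 177, 179, 175, 173, 174, 175, 175, 175]
[253, 248, 227, 191, 181, 192, 198, 169, 125, 113, 122, 134, 135, 130, 127, 125, 126, 140, 155, 145, 139, 154, 163, 170, 174, 174, 175, 175, 175]
294
[251, 235, 201, 166, 145, 136, 136, 136, 135, 136, 136, 133, 129, 122, 122, 141, 161, 164, 159, 177, 202, 219, 224, 210, 190, 179, 179, 180, 181]
[205, 197, 187, 182, 181, 184, 188, 183, 165, 150, 144, 143, 141, 140, 139, 138, 136, 145, 160, 153, 152, 158, 177, 184, 179, 178, 179, 180, 181]
303
[253, 250, 235, 205, 184, 162, 144, 136, 136, 136, 136, 135, 136, 135, 136, 152, 177, 183, 175, 191, 233, 251, 246, 234, 230, 220, 210, 210, 212]
[228, 228, 229, 229, 229, 229, 229, 229, 229, 229, 224, 201, 169, 146, 138, 138, 151, 179, 192, 192, 186, 175, 183, 210, 229, 221, 210, 210, 212]
306
[253, 250, 235, 207, 197, 202, 201, 186, 166, 154, 154, 164, 174, 180, 185, 190, 190, 185, 187, 201, 212, 229, 236, 237, 233, 230, 231, 231, 230]
[244, 242, 235, 226, 219, 229, 233, 214, 184, 171, 166, 145, 127, 127, 140, 163, 180, 190, 193, 195, 200, 213, 231, 236, 233, 231, 231, 231, 230]
```

Emit:
apply_moves:
  series:
    - {"jaw": 0.5,"linear": [0.01,0,0.001],"roll": 0}
    - {"jaw": 0.5,"linear": [0.016,0,0.001],"roll": 0}
    - {"jaw": 1,"linear": [0.016,0,0.001],"roll": 0}
    - {"jaw": 1,"linear": [0.016,0,0.001],"roll": 0}
    - {"jaw": 1,"linear": [0.016,0,0.001],"roll": 0}
    - {"jaw": 1,"linear": [0.016,0,0.001],"roll": 0}
    - {"jaw": 1,"linear": [0.0165,0,0.001],"roll": 0.2}
    - {"jaw": 1,"linear": [0.017,0,0.001],"roll": 0.4}
    - {"jaw": 1,"linear": [0.018,0,0.001],"roll": 0.6}
    - {"jaw": 1,"linear": [0.0185,0,0.001],"roll": 0.8}
    - {"jaw": 1,"linear": [0.019,0,0.001],"roll": 1}
    - {"jaw": 1,"linear": [0.019,0,0.001],"roll": 1}
  force: 8

```text
t: 6.85
tool_pos: [0.6205, 0.0141, 0.0698]
orientation: [-2.118, 0.213, 2.113]
force: [0.0, 0.5, -0.6]
opening: 0.0141
```

Emit:
apply_moves:
  series:
    - {"jaw": 1,"linear": [0.0005,0,0],"roll": 0.2}
    - {"jaw": 1,"linear": [0.001,0,0],"roll": 0.4}
    - {"jaw": 1,"linear": [0.0015,0,0],"roll": 0.6}
    - {"jaw": 1,"linear": [0.0025,0,0],"roll": 0.8}
    - {"jaw": 1,"linear": [0.003,0,0],"roll": 1}
    - {"jaw": 1,"linear": [0.003,0,0],"roll": 1}

```text
t: 7.6
tool_pos: [0.6205, 0.0141, 0.068]
orientation: [-1.804, 0.679, 1.799]
force: [-0.2, -0.0, -1.2]
opening: 0.0134
```

```bash
python3 -c "
from h import *
goal(.6211,.0143,.0675,-1.571+.332-1.19);print(read_state()['wrist_torque'])"
```

```text
goal (0.6211, 0.0143, 0.0675) linear [0.0009, -0.0009, -0.0006] roll 0.261 | t 7.6 pos [0.6205, 0.0141, 0.068] yaw -2.292 open 0.0134 F [-0.2, -0.0, -1.2] q6 2.23
[ 0.0710868  -0.03237217 -0.02061049]
```

Emit:
apply_moves:
  series:
    - {"jaw": 1,"linear": [0.0005,0,0],"roll": 0.15}
    - {"jaw": 1,"linear": [0.001,0,0],"roll": 0.3}
    - {"jaw": 1,"linear": [0.001,0,0],"roll": 0.36}
    - {"jaw": 1,"linear": [0.001,0,0],"roll": 0.36}
    - {"jaw": 1,"linear": [0.001,0,0],"roll": 0.36}

```text
t: 8.22
tool_pos: [0.6204, 0.0141, 0.0674]
orientation: [-1.68, 0.818, 1.676]
force: [-0.4, 0.2, -0.7]
opening: 0.014
```

```bash
python3 -c "
from h import *
goal(.6211,.0143,.0675,-1.571+.332-1.19);print(read_state()['wrist_torque'])"
```

```text
goal (0.6211, 0.0143, 0.0675) linear [-0.0001, -0.0011, -0.0004] roll -0.095 | t 8.22 pos [0.6204, 0.0141, 0.0674] yaw -2.479 open 0.014 F [-0.4, 0.2, -0.7] q6 2.42
[0.12755024 0.20145341 0.03660334]
```

Emit:
apply_moves:
  series:
    - {"jaw": 0,"linear": [0,0,0],"roll": 0}
    - {"jaw": 0,"linear": [0,0,0],"roll": 0}
    - {"jaw": 0,"linear": [0,0,0],"roll": 0}
    - {"jaw": 0,"linear": [-0.05,0,0],"roll": 0}
    - {"jaw": -0.4,"linear": [-0.13,0,0],"roll": 0}
    - {"jaw": -0.4,"linear": [-0.2,0,0],"roll": -0.3}
    - {"jaw": -0.4,"linear": [-0.2,0,0],"roll": -0.6}
    - {"jaw": -0.4,"linear": [-0.2,0,0],"roll": -0.9}
    - {"jaw": -0.4,"linear": [-0.2,0,0],"roll": -1}
    - {"jaw": -0.4,"linear": [-0.2,0,0],"roll": -1}

```text
t: 9.48
tool_pos: [0.6202, 0.0141, 0.1875]
orientation: [-2.013, 0.391, 2.008]
force: [-0.5, -0.1, 0.2]
opening: 0.0655
```

```bash
python3 -c "
from h import *
goal(.4393,.0088,.12,-1.94)"
```

```text
goal (0.4393, 0.0088, 0.12) linear [0.1118, 0.1215, 0.2763] roll -0.03 | t 9.47 pos [0.6202, 0.0141, 0.1875] yaw -1.956 open 0.0655 F [-0.5, -0.1, 0.2] q6 1.9
```

Emit:
apply_moves:
  series:
    - {"jaw": -0.4,"linear": [0,0.06,0.138],"roll": 0}
    - {"jaw": -0.4,"linear": [0.06,0.1215,0.2763],"roll": -0.03}
    - {"jaw": -0.4,"linear": [0.11,0.1215,0.2763],"roll": -0.03}
    - {"jaw": -0.4,"linear": [0.11,0.1215,0.2763],"roll": -0.03}
    - {"jaw": -0.4,"linear": [0.11,0.1215,0.2763],"roll": -0.03}
    - {"jaw": -0.4,"linear": [0.11,0.1215,0.2763],"roll": -0.03}
    - {"jaw": -0.4,"linear": [0.11,0.1215,0.2763],"roll": -0.03}

```text
t: 10.35
tool_pos: [0.4415, 0.0086, 0.1229]
orientation: [-2.025, 0.377, 2.014]
force: [-0.1, -0.0, 0.5]
opening: 0.0649
```

```bash
python3 -c "
from h import *
goal(.4393,.0088,.017,-1.94)
S=snap('side','s5.png',(200,190,330,290),6)
print(proj(S,(.62,.0141,.0875)),proj(S,(.62,.0141,.0575)))"
```

```text
goal (0.4393, 0.0088, 0.017) linear [0.1764, 0.0013, 0.0045] roll -0.0 | t 10.35 pos [0.4415, 0.0086, 0.1229] yaw -1.94 open 0.0649 F [-0.1, -0.0, 0.5] q6 1.84
[298.65259259 209.99305934] [297.85661864 219.97220303]
```

View pics/s5.png

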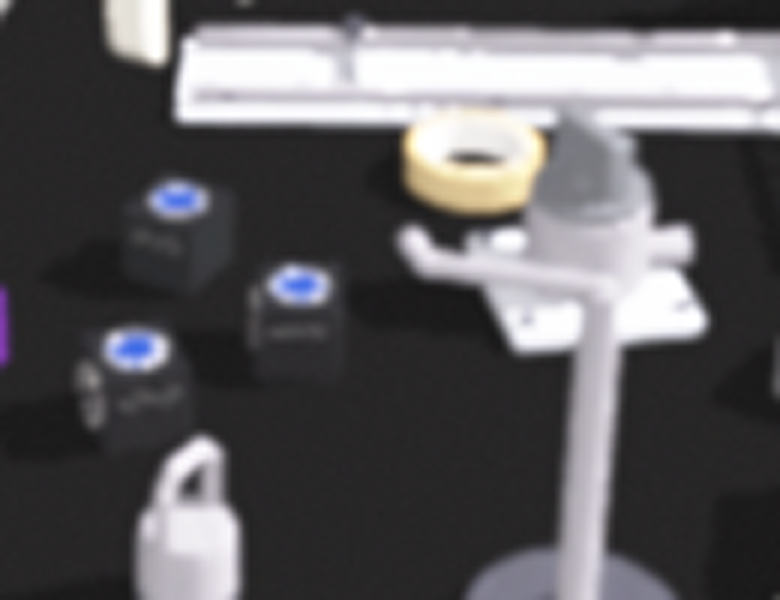

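Plug sits flush on the neck, nothing gleams under the flange, and the cubes have not moved. Picking the left cube.

Emit:
apply_moves:
  series:
    - {"jaw": -0.4,"linear": [0.09,0.0013,0.0045],"roll": 0}
    - {"jaw": -0.4,"linear": [0.15,0.0013,0.0045],"roll": 0}
    - {"jaw": -0.4,"linear": [0.176,0.0013,0.0045],"roll": 0}
    - {"jaw": -0.4,"linear": [0.176,0.0013,0.0045],"roll": 0}
    - {"jaw": 1,"linear": [0.176,0.0013,0.0045],"roll": 0}
    - {"jaw": 1,"linear": [0.176,0.0013,0.0045],"roll": 0}
    - {"jaw": 1,"linear": [0.176,0.0013,0.0045],"roll": 0}
    - {"jaw": 1,"linear": [0.176,0.0013,0.0045],"roll": 0}
    - {"jaw": 1,"linear": [0.176,0.0013,0.0045],"roll": 0}
  force: 20

```text
t: 11.52
tool_pos: [0.4396, 0.0088, 0.0178]
orientation: [-2.026, 0.376, 2.013]
force: [-1.8, 0.5, 6.0]
opening: 0.0397
```

```bash
cat >> h.py <<'E'
LY=.132; LO=np.array([.4943,.1953])
def lane(x,y=0): return LO+np.array([x*np.cos(LY)-y*np.sin(LY),x*np.sin(LY)+y*np.cos(LY)])
E
python3 -c "
from h import *
g=lane(-.052)
goal(*g,.075,LY-np.pi/2)"
```

```text
goal (np.float64(0.4427523665910781), np.float64(0.18845591569752415), 0.075) linear [-0.0954, -0.2813, 0.1026] roll -0.957 | t 11.53 pos [0.4396, 0.0088, 0.0178] yaw -1.94 open 0.0397 F [-1.8, 0.5, 6.0] q6 1.84
```

Emit:
apply_moves:
  series:
    - {"jaw": 1,"linear": [-0.06,0,0],"roll": 0}
    - {"jaw": 1,"linear": [-0.095,-0.05,0.018],"roll": -0.2}
    - {"jaw": 1,"linear": [-0.095,-0.12,0.044],"roll": -0.5}
    - {"jaw": 1,"linear": [-0.095,-0.2,0.073],"roll": -0.8}
    - {"jaw": 1,"linear": [-0.095,-0.26,0.095],"roll": -0.957}
    - {"jaw": 1,"linear": [-0.095,-0.281,0.1026],"roll": -0.957}
    - {"jaw": 1,"linear": [-0.095,-0.281,0.1026],"roll": -0.957}
    - {"jaw": 1,"linear": [-0.095,-0.281,0.1026],"roll": -0.957}
    - {"jaw": 1,"linear": [-0.095,-0.281,0.1026],"roll": -0.957}

```text
t: 12.65
tool_pos: [0.4428, 0.1872, 0.0747]
orientation: [2.16, 0.139, -2.147]
force: [-0.4, 0.6, -0.7]
opening: 0.0397
```

```bash
python3 -c "
from h import *
goal(*lane(-.052),.025,LY-np.pi/2)
a=cam('top')[0][180:245,160:235];S=cam('side');b=S[0][165:225,220:300]
print(proj(S,(*lane(-.085,.0),.006)),proj(S,(*lane(-.052,.0),.05)))
o=np.zeros((400,800,3),np.uint8);a=cv2.resize(a,None,fx=5,fy=5);b=cv2.resize(b,None,fx=5,fy=5);o[:325,:375]=a;o[:300,400:800]=b;cv2.imwrite('pics/p6.png',o)"
```

```text
goal (np.float64(0.4427523665910781), np.float64(0.18845591569752415), 0.025) linear [0.0828, -0.0023, 0.0003] roll -0.004 | t 12.65 pos [0.4428, 0.1872, 0.0747] yaw -1.441 open 0.0397 F [-0.4, 0.6, -0.7] q6 1.74
[230.82951575 202.19587702] [241.44310922 189.69875533]
```

View pics/p6.png

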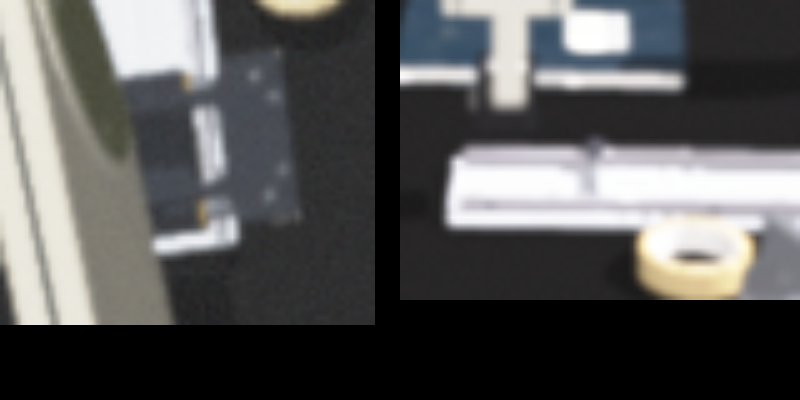

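```bash
python3 -c "
from h import *
S=cam('side');print(ray(S,229.2,209.8,0),lane(-.085,-.034)); print(ray(S,220+195/5,165+190/5,.012),lane(0,-.022))"
```

```text
[0.41188646 0.14498589 0.        ] [0.41451442 0.15040833]
[0.49916079 0.18140732 0.012     ] [0.49719557 0.17349139]
```

Emit:
apply_moves:
  series:
    - {"jaw": 1,"linear": [0.04,-0.002,0],"roll": 0}
    - {"jaw": 1,"linear": [0.07,-0.002,0],"roll": 0}
    - {"jaw": 1,"linear": [0.08,-0.002,0],"roll": 0}
    - {"jaw": 1,"linear": [0.082,-0.002,0],"roll": 0}
    - {"jaw": 1,"linear": [0.082,-0.002,0],"roll": 0}

```text
t: 13.42
tool_pos: [0.4436, 0.1889, 0.0263]
orientation: [2.162, 0.14, -2.145]
force: [-0.4, -1.0, -1.0]
opening: 0.0398
```

```bash
python3 -c "
from h import *
goal(*lane(.076),.0245,LY-np.pi/2)"
```

```text
goal (np.float64(0.5696388488284243), np.float64(0.2053028924420801), 0.0245) linear [0.0046, 0.0002, -0.2118] roll -0.003 | t 13.43 pos [0.4436, 0.1889, 0.0263] yaw -1.44 open 0.0398 F [-0.4, -1.0, -1.0] q6 1.74
```

Emit:
apply_moves:
  series:
    - {"jaw": 1,"linear": [0.003,0,-0.02],"roll": 0}
    - {"jaw": 1,"linear": [0.003,0,-0.045],"roll": 0}
    - {"jaw": 1,"linear": [0.003,0,-0.07],"roll": 0}
    - {"jaw": 1,"linear": [0.003,0,-0.1],"roll": 0}
    - {"jaw": 1,"linear": [0.003,0,-0.13],"roll": 0}
    - {"jaw": 1,"linear": [0.003,0,-0.16],"roll": 0}
    - {"jaw": 1,"linear": [0.003,0,-0.19],"roll": 0}
    - {"jaw": 1,"linear": [0.003,0,-0.213],"roll": 0}
    - {"jaw": 1,"linear": [0.003,0,-0.213],"roll": 0}
    - {"jaw": 1,"linear": [0.003,0,-0.213],"roll": 0}

```text
t: 14.68
tool_pos: [0.5702, 0.2055, 0.0253]
orientation: [2.161, 0.14, -2.146]
force: [0.2, 0.2, -0.3]
opening: 0.04
```

```bash
python3 -c "
from h import *
goal(*lane(.078),.0245,LY-np.pi/2)
S=snap('side','s7.png',(215,160,345,225),6)"
```

```text
goal (np.float64(0.571621450113383), np.float64(0.20556612645371378), 0.0245) linear [0.0014, 0.0002, -0.0023] roll -0.003 | t 14.68 pos [0.5702, 0.2055, 0.0253] yaw -1.44 open 0.04 F [0.2, 0.2, -0.3] q6 1.7
```

View pics/s7.png

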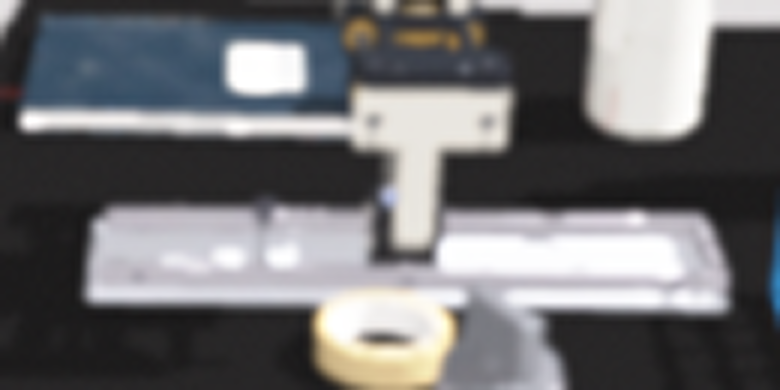

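Cube 1 (px ~(405,240) in the crop) sits in the queue past the hinge at (265,205). Releasing and lifting.

Emit:
apply_moves:
  series:
    - {"jaw": -0.1,"linear": [0,0,0],"roll": 0}
    - {"jaw": -0.1,"linear": [0,0,0],"roll": 0}
    - {"jaw": -0.1,"linear": [0,0,0],"roll": 0}
    - {"jaw": -0.1,"linear": [-0.05,0,0],"roll": 0}
    - {"jaw": -0.4,"linear": [-0.15,0,0],"roll": 0}
    - {"jaw": -0.4,"linear": [-0.2,0,0],"roll": 0}
    - {"jaw": -0.4,"linear": [-0.2,0,0],"roll": 0}

```text
t: 15.6
tool_pos: [0.5715, 0.2062, 0.1494]
orientation: [2.169, 0.142, -2.139]
force: [0.6, -0.4, -0.1]
opening: 0.065
```

```bash
python3 -c "
from h import *
goal(.501,-.0535,.12,-1.571)
S=cam('side');hs=cv2.cvtColor(S[0],cv2.COLOR_BGR2HSV)
m=((hs[...,0]>100)&(hs[...,0]<130)&(hs[...,1]>130)&(hs[...,2]>90)).astype(np.uint8)
n,l,st,ce=cv2.connectedComponentsWithStats(m)
for i in range(1,n):
  if st[i][4]>5 and st[i][4]<60: print(ce[i].round(1),st[i][4],ray(S,*ce[i],.035)[:2].round(4),ray(S,*ce[i],.041)[:2].round(4))"
```

```text
goal (0.501, -0.0535, 0.12) linear [0.0468, 0.4138, 0.1735] roll 0.25 | t 15.6 pos [0.5715, 0.2062, 0.1494] yaw -1.44 open 0.065 F [0.6, -0.4, -0.1] q6 1.7
[365.1 150.1] 55 [0.8825 0.6759] [0.8795 0.6584]
[357.8 170.2] 6 [0.8278 0.4502] [0.8253 0.4352]
[352.8 192.2] 8 [0.7905 0.2592] [0.7884 0.2463]
[249.5 237.3] 6 [ 0.5005 -0.0545] [ 0.5017 -0.0639]
[222.2 247.6] 9 [ 0.4411 -0.1102] [ 0.4429 -0.119 ]
```

Emit:
apply_moves:
  series:
    - {"jaw": -0.4,"linear": [0,0.1,0.042],"roll": 0.05}
    - {"jaw": -0.4,"linear": [0,0.2,0.085],"roll": 0.15}
    - {"jaw": -0.4,"linear": [0,0.3,0.126],"roll": 0.25}
    - {"jaw": -0.4,"linear": [0.02,0.39,0.163],"roll": 0.25}
    - {"jaw": -0.4,"linear": [0.046,0.414,0.1735],"roll": 0.25}
    - {"jaw": -0.4,"linear": [0.046,0.414,0.1735],"roll": 0.25}
    - {"jaw": -0.4,"linear": [0.046,0.414,0.1735],"roll": 0.25}
    - {"jaw": -0.4,"linear": [0.046,0.414,0.1735],"roll": 0.25}

```text
t: 16.65
tool_pos: [0.4999, -0.053, 0.1185]
orientation: [2.233, 0.002, -2.21]
force: [-0.0, -0.7, -1.0]
opening: 0.0653
```

```bash
python3 -c "
from h import *
goal(.501,-.0535,.018,-1.571)"
```

```text
goal (0.501, -0.0535, 0.018) linear [0.1676, 0.0009, -0.0001] roll 0.003 | t 16.65 pos [0.4999, -0.053, 0.1185] yaw -1.57 open 0.0653 F [-0.0, -0.7, -1.0] q6 1.36
```

Emit:
apply_moves:
  series:
    - {"jaw": -0.4,"linear": [0.09,0.001,0],"roll": 0}
    - {"jaw": -0.4,"linear": [0.145,0.001,0],"roll": 0}
    - {"jaw": -0.4,"linear": [0.167,0.001,0],"roll": 0}
    - {"jaw": -0.4,"linear": [0.167,0.001,0],"roll": 0}
    - {"jaw": 1,"linear": [0.167,0.001,0],"roll": 0}
    - {"jaw": 1,"linear": [0.167,0.001,0],"roll": 0}
    - {"jaw": 1,"linear": [0.167,0.001,0],"roll": 0}
    - {"jaw": 1,"linear": [0.167,0.001,0],"roll": 0}
    - {"jaw": 1,"linear": [0.167,0.001,0],"roll": 0}

```text
t: 17.77
tool_pos: [0.5018, -0.0538, 0.0194]
orientation: [2.234, 0.002, -2.208]
force: [-1.2, 0.8, 6.4]
opening: 0.0403
```

```bash
python3 -c "
from h import *
goal(*lane(-.052),.075,LY-np.pi/2)"
```

```text
goal (np.float64(0.4427523665910781), np.float64(0.18845591569752415), 0.075) linear [-0.0938, -0.4038, 0.0968] roll -0.25 | t 17.77 pos [0.5018, -0.0538, 0.0194] yaw -1.57 open 0.0403 F [-1.2, 0.8, 6.4] q6 1.36
```

Emit:
apply_moves:
  series:
    - {"jaw": 1,"linear": [-0.07,0,0],"roll": 0}
    - {"jaw": 1,"linear": [-0.094,-0.08,0.02],"roll": -0.05}
    - {"jaw": 1,"linear": [-0.094,-0.17,0.04],"roll": -0.15}
    - {"jaw": 1,"linear": [-0.094,-0.26,0.06],"roll": -0.25}
    - {"jaw": 1,"linear": [-0.094,-0.35,0.085],"roll": -0.25}
    - {"jaw": 1,"linear": [-0.094,-0.404,0.097],"roll": -0.25}
    - {"jaw": 1,"linear": [-0.094,-0.404,0.097],"roll": -0.25}
    - {"jaw": 1,"linear": [-0.094,-0.404,0.097],"roll": -0.25}
    - {"jaw": 1,"linear": [-0.094,-0.404,0.097],"roll": -0.25}

```text
t: 18.9
tool_pos: [0.4429, 0.1875, 0.0751]
orientation: [2.166, 0.14, -2.141]
force: [0.0, -0.5, -1.2]
opening: 0.0403
```

```bash
python3 -c "
from h import *
goal(*lane(-.052),.027,LY-np.pi/2)"
```

```text
goal (np.float64(0.4427523665910781), np.float64(0.18845591569752415), 0.027) linear [0.0801, -0.0017, 0.001] roll -0.003 | t 18.9 pos [0.4429, 0.1875, 0.0751] yaw -1.44 open 0.0403 F [0.0, -0.5, -1.2] q6 1.74
```

Emit:
apply_moves:
  series:
    - {"jaw": 1,"linear": [0.04,-0.002,0],"roll": 0}
    - {"jaw": 1,"linear": [0.07,-0.002,0],"roll": 0}
    - {"jaw": 1,"linear": [0.078,-0.002,0],"roll": 0}
    - {"jaw": 1,"linear": [0.08,-0.002,0],"roll": 0}
    - {"jaw": 1,"linear": [0.08,-0.002,0],"roll": 0}

```text
t: 19.52
tool_pos: [0.444, 0.1887, 0.0278]
orientation: [2.168, 0.14, -2.14]
force: [0.0, 0.1, -0.6]
opening: 0.0404
```

```bash
python3 -c "
from h import *
goal(*lane(.077),.0262,LY-np.pi/2)"
```

```text
goal (np.float64(0.5706301494709036), np.float64(0.20543450944789693), 0.0262) linear [0.0055, -0.0003, -0.2128] roll -0.003 | t 19.52 pos [0.444, 0.1887, 0.0278] yaw -1.441 open 0.0404 F [0.0, 0.1, -0.6] q6 1.74
```

Emit:
apply_moves:
  series:
    - {"jaw": 1,"linear": [0.003,0,-0.02],"roll": 0}
    - {"jaw": 1,"linear": [0.003,0,-0.045],"roll": 0}
    - {"jaw": 1,"linear": [0.004,0,-0.07],"roll": 0}
    - {"jaw": 1,"linear": [0.004,0,-0.1],"roll": 0}
    - {"jaw": 1,"linear": [0.004,0,-0.13],"roll": 0}
    - {"jaw": 1,"linear": [0.005,0,-0.16],"roll": 0}
    - {"jaw": 1,"linear": [0.005,0,-0.19],"roll": 0}
    - {"jaw": 1,"linear": [0.005,0,-0.213],"roll": 0}
    - {"jaw": 1,"linear": [0.005,0,-0.213],"roll": 0}
    - {"jaw": 1,"linear": [0.005,0,-0.213],"roll": 0}

```text
t: 20.78
tool_pos: [0.5707, 0.2053, 0.0264]
orientation: [2.168, 0.14, -2.14]
force: [-0.1, 0.4, -1.0]
opening: 0.0402
```

Emit:
apply_moves:
  series:
    - {"jaw": -0.1,"linear": [0,0,0],"roll": 0}
    - {"jaw": -0.1,"linear": [0,0,0],"roll": 0}
    - {"jaw": -0.1,"linear": [0,0,0],"roll": 0}
    - {"jaw": -0.1,"linear": [-0.05,0,0],"roll": 0}
    - {"jaw": -0.4,"linear": [-0.15,0,0],"roll": 0}
    - {"jaw": -0.4,"linear": [-0.2,0,0],"roll": 0}
    - {"jaw": -0.4,"linear": [-0.2,0,0],"roll": 0}

```text
t: 21.65
tool_pos: [0.5714, 0.2059, 0.1504]
orientation: [2.175, 0.141, -2.133]
force: [-0.5, 0.5, -1.7]
opening: 0.0653
```

```bash
python3 -c "
from h import *
goal(.4415,-.1105,.12,.38-1.571)
S=cam('side');hs=cv2.cvtColor(S[0],cv2.COLOR_BGR2HSV)
m=((hs[...,0]>100)&(hs[...,0]<130)&(hs[...,1]>130)&(hs[...,2]>90)).astype(np.uint8)
n,l,st,ce=cv2.connectedComponentsWithStats(m)
for i in range(1,n):
  if st[i][4]>2 and st[i][4]<60: print(ce[i].round(1),st[i][4],ray(S,*ce[i],.035)[:2].round(4),ray(S,*ce[i],.041)[:2].round(4))
cv2.imwrite('pics/s8.png',cv2.resize(S[0][160:270,200:330],None,fx=5.5,fy=5.5))"
```

```text
goal (0.4415, -0.1105, 0.12) linear [0.0455, 0.4947, 0.2842] roll -0.476 | t 21.65 pos [0.5714, 0.2059, 0.1504] yaw -1.44 open 0.0653 F [-0.5, 0.5, -1.7] q6 1.7
[365.1 150.1] 55 [0.8825 0.6759] [0.8795 0.6584]
[357.8 170.2] 6 [0.8278 0.4502] [0.8253 0.4352]
[282.5 192.5] 4 [0.5687 0.2205] [0.5691 0.2081]
[295. 193.] 5 [0.6079 0.2234] [0.6079 0.2109]
[353.8 192.6] 5 [0.7936 0.2571] [0.7915 0.2443]
[362. 193.] 3 [0.8193 0.2584] [0.8169 0.2456]
[222.2 247.6] 9 [ 0.4411 -0.1102] [ 0.4429 -0.119 ]
```

View pics/s8.png

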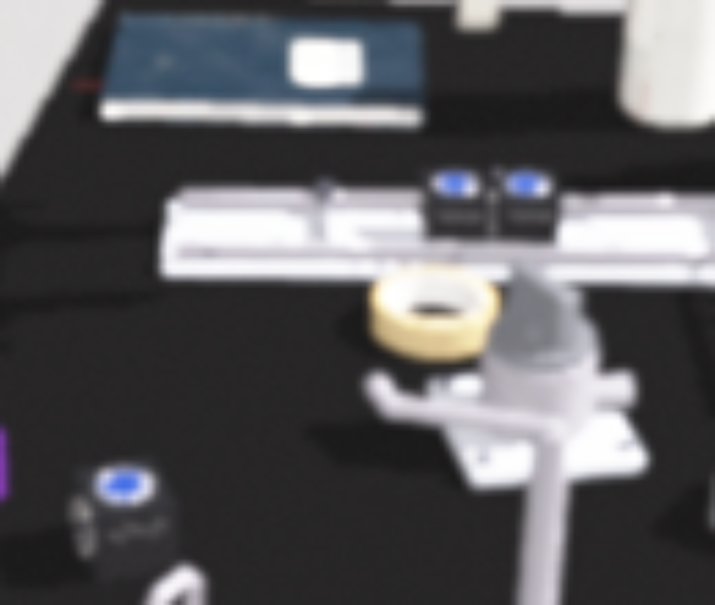

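Two cubes stand in the queue (455,205) and (527,205), with the gate shut at (320,205). The third is unmoved at (122,485).

Emit:
apply_moves:
  series:
    - {"jaw": -0.4,"linear": [0,0.09,0.05],"roll": 0}
    - {"jaw": -0.4,"linear": [0,0.18,0.1],"roll": -0.1}
    - {"jaw": -0.4,"linear": [0,0.27,0.155],"roll": -0.25}
    - {"jaw": -0.4,"linear": [0,0.36,0.207],"roll": -0.4}
    - {"jaw": -0.4,"linear": [0.02,0.45,0.258],"roll": -0.476}
    - {"jaw": -0.4,"linear": [0.045,0.495,0.284],"roll": -0.476}
    - {"jaw": -0.4,"linear": [0.045,0.495,0.284],"roll": -0.476}
    - {"jaw": -0.4,"linear": [0.045,0.495,0.284],"roll": -0.476}
    - {"jaw": -0.4,"linear": [0.045,0.495,0.284],"roll": -0.476}

```text
t: 22.82
tool_pos: [0.4405, -0.1101, 0.1184]
orientation: [2.028, 0.386, -1.996]
force: [0.9, -0.5, 0.5]
opening: 0.0648
```

```bash
python3 -c "
from h import *
goal(.4415,-.1105,.018,.38-1.571)"
```

```text
goal (0.4415, -0.1105, 0.018) linear [0.1674, 0.0004, 0.0012] roll 0.002 | t 22.82 pos [0.4405, -0.1101, 0.1184] yaw -1.19 open 0.0648 F [0.9, -0.5, 0.5] q6 0.82
```

Emit:
apply_moves:
  series:
    - {"jaw": -0.4,"linear": [0.09,0,0.001],"roll": 0}
    - {"jaw": -0.4,"linear": [0.145,0,0.001],"roll": 0}
    - {"jaw": -0.4,"linear": [0.167,0,0.001],"roll": 0}
    - {"jaw": -0.4,"linear": [0.167,0,0.001],"roll": 0}
    - {"jaw": 1,"linear": [0.167,0,0.001],"roll": 0}
    - {"jaw": 1,"linear": [0.167,0,0.001],"roll": 0}
    - {"jaw": 1,"linear": [0.167,0,0.001],"roll": 0}
    - {"jaw": 1,"linear": [0.167,0,0.001],"roll": 0}
    - {"jaw": 1,"linear": [0.167,0,0.001],"roll": 0}

```text
t: 23.95
tool_pos: [0.4424, -0.1106, 0.0193]
orientation: [2.029, 0.385, -1.994]
force: [-0.7, 0.2, 5.6]
opening: 0.0402
```

```bash
python3 -c "
from h import *
goal(*lane(-.052),.085,LY-np.pi/2)"
```

```text
goal (np.float64(0.4427523665910781), np.float64(0.18845591569752415), 0.085) linear [-0.1092, -0.4618, -0.1876] roll 0.475 | t 23.95 pos [0.4424, -0.1106, 0.0193] yaw -1.19 open 0.0402 F [-0.7, 0.2, 5.6] q6 0.82
```

Emit:
apply_moves:
  series:
    - {"jaw": 1,"linear": [-0.07,0,0],"roll": 0}
    - {"jaw": 1,"linear": [-0.105,-0.08,-0.032],"roll": 0.05}
    - {"jaw": 1,"linear": [-0.107,-0.16,-0.065],"roll": 0.15}
    - {"jaw": 1,"linear": [-0.108,-0.25,-0.1],"roll": 0.3}
    - {"jaw": 1,"linear": [-0.109,-0.34,-0.138],"roll": 0.45}
    - {"jaw": 1,"linear": [-0.109,-0.42,-0.171],"roll": 0.475}
    - {"jaw": 1,"linear": [-0.109,-0.462,-0.188],"roll": 0.475}
    - {"jaw": 1,"linear": [-0.109,-0.462,-0.188],"roll": 0.475}
    - {"jaw": 1,"linear": [-0.109,-0.462,-0.188],"roll": 0.475}
    - {"jaw": 1,"linear": [-0.109,-0.462,-0.188],"roll": 0.475}

```text
t: 25.2
tool_pos: [0.4429, 0.1876, 0.0848]
orientation: [2.172, 0.14, -2.135]
force: [0.4, 0.3, 0.4]
opening: 0.0402
```

```bash
python3 -c "
from h import *
goal(*lane(-.052),.027,LY-np.pi/2)"
```

```text
goal (np.float64(0.4427523665910781), np.float64(0.18845591569752415), 0.027) linear [0.0962, -0.0017, 0.0017] roll -0.002 | t 25.2 pos [0.4429, 0.1876, 0.0848] yaw -1.44 open 0.0402 F [0.4, 0.3, 0.4] q6 1.74
```

Emit:
apply_moves:
  series:
    - {"jaw": 1,"linear": [0.05,-0.002,0],"roll": 0}
    - {"jaw": 1,"linear": [0.08,-0.002,0],"roll": 0}
    - {"jaw": 1,"linear": [0.093,-0.002,0],"roll": 0}
    - {"jaw": 1,"linear": [0.096,-0.002,0],"roll": 0}
    - {"jaw": 1,"linear": [0.096,-0.002,0],"roll": 0}

```text
t: 25.82
tool_pos: [0.4444, 0.1887, 0.0279]
orientation: [2.173, 0.14, -2.134]
force: [0.4, 0.7, -1.2]
opening: 0.0404
```

```bash
python3 -c "
from h import *
goal(*lane(.077),.0262,LY-np.pi/2)"
```

```text
goal (np.float64(0.5706301494709036), np.float64(0.20543450944789693), 0.0262) linear [0.0067, -0.0002, -0.2121] roll -0.003 | t 25.82 pos [0.4444, 0.1887, 0.0279] yaw -1.44 open 0.0404 F [0.4, 0.7, -1.2] q6 1.74
```

Emit:
apply_moves:
  series:
    - {"jaw": 1,"linear": [0.003,0,-0.02],"roll": 0}
    - {"jaw": 1,"linear": [0.004,0,-0.045],"roll": 0}
    - {"jaw": 1,"linear": [0.004,0,-0.07],"roll": 0}
    - {"jaw": 1,"linear": [0.005,0,-0.1],"roll": 0}
    - {"jaw": 1,"linear": [0.005,0,-0.13],"roll": 0}
    - {"jaw": 1,"linear": [0.006,0,-0.16],"roll": 0}
    - {"jaw": 1,"linear": [0.006,0,-0.19],"roll": 0}
    - {"jaw": 1,"linear": [0.0065,0,-0.213],"roll": 0}
    - {"jaw": 1,"linear": [0.0065,0,-0.213],"roll": 0}
    - {"jaw": 1,"linear": [0.0065,0,-0.213],"roll": 0}

```text
t: 27.08
tool_pos: [0.5712, 0.2054, 0.0263]
orientation: [2.173, 0.14, -2.134]
force: [0.2, 0.0, -1.4]
opening: 0.0402
```

Emit:
apply_moves:
  series:
    - {"jaw": -0.1,"linear": [0,0,0],"roll": 0}
    - {"jaw": -0.1,"linear": [0,0,0],"roll": 0}
    - {"jaw": -0.1,"linear": [0,0,0],"roll": 0}
    - {"jaw": -0.1,"linear": [-0.05,0,0],"roll": 0}
    - {"jaw": -0.4,"linear": [-0.15,0,0],"roll": 0}
    - {"jaw": -0.4,"linear": [-0.25,0,0],"roll": 0}
    - {"jaw": -0.4,"linear": [-0.3,0,0],"roll": 0}
    - {"jaw": -0.4,"linear": [-0.3,0,0],"roll": 0}

```text
t: 28.08
tool_pos: [0.5699, 0.2058, 0.2103]
orientation: [2.181, 0.142, -2.127]
force: [0.1, -0.2, -0.7]
opening: 0.0651
```

```bash
python3 -c "
from h import *
goal(.483,-.2175,.2,-2.05)
b=cam('top');a=cv2.resize(b[0][175:230,320:390],None,fx=6,fy=6,interpolation=cv2.INTER_CUBIC)
S=cam('side');d=cv2.resize(S[0][255:300,210:255],None,fx=8,fy=8,interpolation=cv2.INTER_CUBIC);e=cv2.resize(S[0][165:215,220:320],None,fx=5,fy=5)
o=np.zeros((600,800,3),np.uint8);o[:a.shape[0],:a.shape[1]]=a;o[:360,430:790]=d;o[340:590,:430]=e[:,:430];cv2.imwrite('pics/p9.png',o)"
```

```text
goal (0.483, -0.2175, 0.2) linear [0.0118, 0.6807, 0.2357] roll 1.164 | t 28.07 pos [0.5699, 0.2058, 0.2103] yaw -1.44 open 0.0651 F [0.1, -0.2, -0.7] q6 1.71
```

View pics/p9.png

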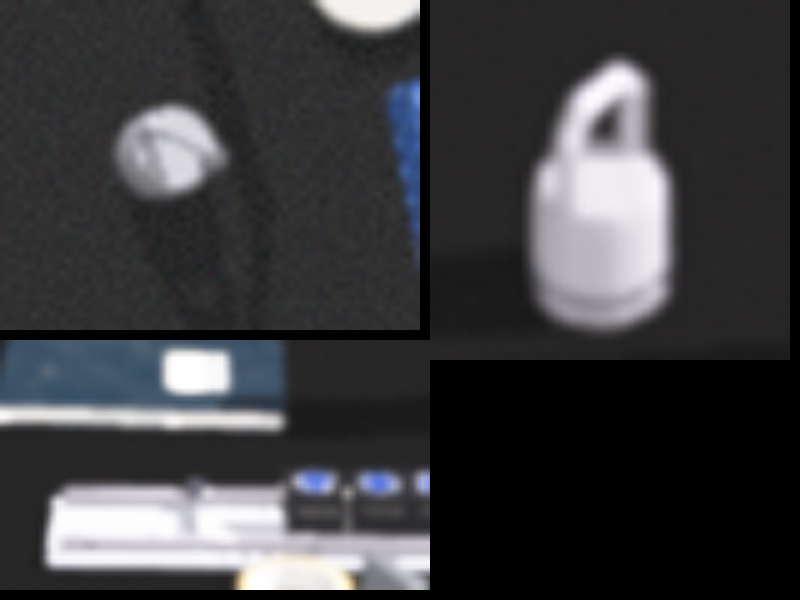

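Three cubes in the queue with the gate shut (leaf at (190,510)). Key loop legs at (568,130) and (640,120): loop direction about 60° from x. Moving over the key.

Emit:
apply_moves:
  series:
    - {"jaw": -0.6,"linear": [0,0.1,0.035],"roll": 0.1}
    - {"jaw": -0.6,"linear": [0,0.2,0.07],"roll": 0.3}
    - {"jaw": -0.6,"linear": [0,0.3,0.104],"roll": 0.5}
    - {"jaw": -0.6,"linear": [0,0.4,0.139],"roll": 0.75}
    - {"jaw": -0.6,"linear": [0,0.5,0.173],"roll": 1}
    - {"jaw": -0.6,"linear": [0,0.6,0.208],"roll": 1}
    - {"jaw": -0.6,"linear": [0.01,0.68,0.236],"roll": 1}
    - {"jaw": -0.6,"linear": [0.01,0.68,0.236],"roll": 1}
    - {"jaw": -0.6,"linear": [0.01,0.68,0.236],"roll": 1}
    - {"jaw": -0.6,"linear": [0.01,0.68,0.236],"roll": 1}

```text
t: 29.42
tool_pos: [0.4804, -0.2163, 0.1969]
orientation: [-2.021, 0.393, 1.989]
force: [-0.6, 1.1, 0.3]
opening: 0.0746
```

```bash
python3 -c "
from h import *
goal(.4825,-.2175,.085,-2.06);goal(.4825,-.2175,.01,-2.06)"
```

```text
goal (0.4825, -0.2175, 0.085) linear [0.1866, 0.002, -0.0012] roll 0.187 | t 29.43 pos [0.4804, -0.2163, 0.1969] yaw -1.962 open 0.0746 F [-0.6, 1.1, 0.3] q6 1.43
goal (0.4825, -0.2175, 0.01) linear [0.3116, 0.003, 0.0006] roll 0.187 | t 29.43 pos [0.4804, -0.2163, 0.1969] yaw -1.962 open 0.0746 F [-0.6, 1.1, 0.3] q6 1.43
```

Emit:
apply_moves:
  series:
    - {"jaw": -0.6,"linear": [0.08,0.003,0],"roll": 0.187}
    - {"jaw": -0.6,"linear": [0.16,0.003,0],"roll": 0.187}
    - {"jaw": -0.6,"linear": [0.23,0.003,0],"roll": 0.187}
    - {"jaw": -0.6,"linear": [0.28,0.003,0],"roll": 0.187}
    - {"jaw": -0.6,"linear": [0.31,0.003,0],"roll": 0.187}
    - {"jaw": -0.6,"linear": [0.31,0.003,0],"roll": 0.187}

```text
t: 30.18
tool_pos: [0.4822, -0.2163, 0.0099]
orientation: [-1.96, 0.478, 1.933]
force: [0.1, -0.3, -0.3]
opening: 0.0747
```

```bash
python3 -c "
from h import *
goal(.4825,-.2175,.01,-2.06)
S=snap('side','s10.png',(190,225,300,305),7)"
```

```text
goal (0.4825, -0.2175, 0.01) linear [-0.0002, 0.0015, -0.0013] roll 0.002 | t 30.18 pos [0.4822, -0.2163, 0.0099] yaw -2.059 open 0.0747 F [0.1, -0.3, -0.3] q6 1.53
```

View pics/s10.png

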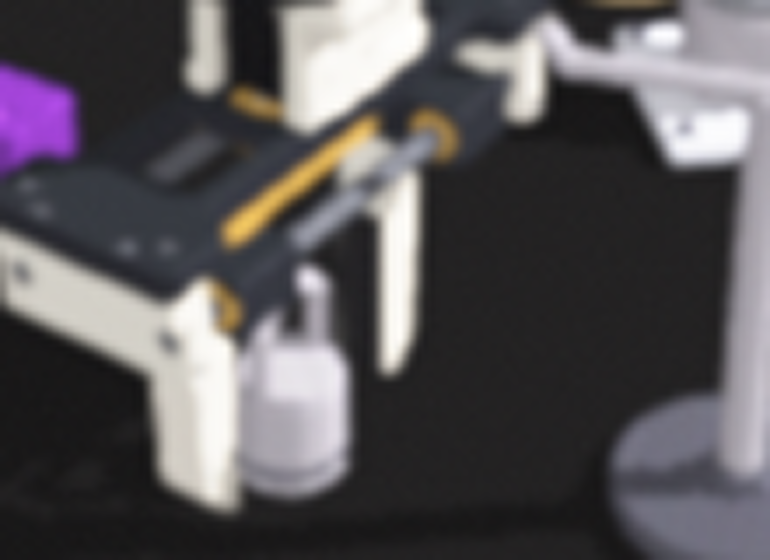

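Emit:
apply_moves:
  series:
    - {"jaw": 1,"linear": [0,0,0],"roll": 0}
    - {"jaw": 1,"linear": [0,0,0],"roll": 0}
    - {"jaw": 1,"linear": [0,0,0],"roll": 0}
    - {"jaw": 1,"linear": [0,0,0],"roll": 0}
    - {"jaw": 1,"linear": [0,0,0],"roll": 0}
    - {"jaw": 1,"linear": [-0.06,0,0],"roll": 0}
    - {"jaw": 1,"linear": [-0.13,0,0],"roll": 0}
    - {"jaw": 1,"linear": [-0.18,0,0],"roll": 0}
    - {"jaw": 1,"linear": [-0.18,0,0],"roll": -0.2}
    - {"jaw": 1,"linear": [-0.18,0,0],"roll": -0.4}
    - {"jaw": 1,"linear": [-0.18,0,0],"roll": -0.6}
    - {"jaw": 1,"linear": [-0.18,0,0],"roll": -0.77}
    - {"jaw": 1,"linear": [-0.18,0,0],"roll": -0.77}
    - {"jaw": 1,"linear": [-0.18,0,0],"roll": -0.77}
  force: 30

```text
t: 31.98
tool_pos: [0.4812, -0.2171, 0.119]
orientation: [-2.193, 0.092, 2.158]
force: [0.4, 0.2, -0.8]
opening: 0.0354
```

```bash
python3 - <<'E'
from h import *
goal(.49,-.21,.116,-1.655)
S=snap("side","s11.png",(190,200,320,300),6)
T=cam("top");cv2.imwrite("pics/t11.png",cv2.resize(T[0][110:220,310:400],None,fx=5,fy=5))
p=read_state()["tool_pos"]
print("pred eye px",proj(S,p+[0,0,.038]))
E
```

```text
goal (0.49, -0.21, 0.116) linear [0.0052, -0.0131, -0.0135] roll -0.006 | t 31.98 pos [0.4812, -0.2171, 0.119] yaw -1.658 open 0.0354 F [0.4, 0.2, -0.8] q6 1.13
pred eye px [230.57365456 228.31333354]
```

View pics/s11.png

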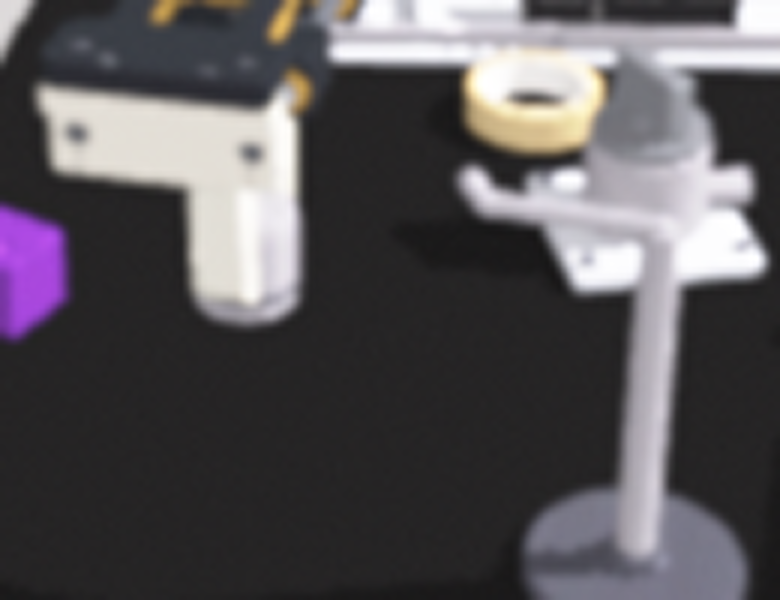

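```bash
python3 - <<'E'
from h import *
S=cam("side");T=cam("top")
for p in [(270.8,234.0),(299.8,237.0),(268.3,230)]: print(ray(S,*p,.150).round(4))
g=T[0][...,1].astype(int)
for r in range(130,164,2):
    row=g[r,345:372]; print(r,row.tolist())
E
```

```text
[ 0.5638 -0.2149  0.15  ]
[ 0.6227 -0.2173  0.15  ]
[ 0.5574 -0.2002  0.15  ]
130 [41, 38, 39, 38, 39, 40, 35, 38, 48, 49, 64, 101, 143, 179, 184, 155, 101, 57, 50, 50, 47, 56, 55, 57, 58, 50, 46]
132 [69, 63, 54, 54, 42, 46, 40, 43, 57, 81, 140, 185, 194, 209, 210, 200, 175, 107, 55, 47, 52, 44, 48, 43, 49, 47, 47]
134 [120, 115, 114, 107, 106, 95, 81, 82, 102, 127, 137, 160, 188, 205, 202, 175, 140, 86, 48, 48, 48, 45, 46, 47, 50, 51, 46]
136 [121, 119, 119, 116, 122, 123, 132, 132, 126, 119, 121, 140, 186, 207, 193, 145, 86, 52, 51, 48, 50, 47, 44, 49, 46, 50, 48]
138 [119, 117, 120, 124, 135, 136, 127, 122, 121, 120, 119, 140, 187, 205, 187, 127, 72, 52, 45, 51, 46, 51, 44, 41, 46, 50, 47]
140 [118, 120, 134, 136, 130, 122, 118, 117, 119, 121, 119, 141, 189, 203, 184, 119, 60, 46, 45, 48, 47, 49, 46, 48, 48, 52, 48]
142 [129, 135, 129, 122, 119, 119, 119, 122, 121, 117, 119, 143, 192, 204, 183, 112, 57, 45, 49, 51, 51, 47, 49, 41, 49, 48, 47]
144 [134, 125, 118, 119, 118, 119, 121, 118, 120, 118, 124, 154, 196, 204, 178, 108, 55, 52, 48, 46, 51, 47, 45, 47, 48, 47, 47]
146 [120, 
[... 392 characters left out ...]
1, 115, 118, 118, 115, 116, 138, 185, 206, 187, 124, 69, 48, 50, 48, 50, 46, 46, 46, 44, 46, 49, 44]
154 [88, 87, 84, 85, 95, 114, 116, 118, 118, 117, 143, 189, 203, 184, 114, 56, 48, 44, 43, 49, 44, 45, 51, 47, 48, 43, 46]
156 [92, 83, 86, 87, 88, 101, 114, 117, 116, 122, 147, 195, 208, 180, 111, 54, 49, 50, 45, 45, 44, 45, 45, 42, 50, 47, 50]
158 [97, 89, 85, 87, 85, 94, 112, 116, 113, 109, 137, 196, 216, 196, 126, 61, 47, 48, 48, 46, 51, 46, 45, 45, 46, 50, 50]
160 [114, 100, 88, 87, 89, 90, 95, 83, 61, 59, 97, 159, 191, 187, 137, 78, 49, 46, 50, 41, 49, 50, 47, 49, 49, 46, 45]
162 [83, 76, 69, 61, 56, 50, 47, 45, 41, 42, 50, 72, 87, 90, 71, 57, 50, 47, 46, 42, 48, 49, 45, 48, 46, 47, 64]
```

```bash
python3 - <<'E'
from h import *
T=cam("top")
a=ray(T,358.4,136,.150);b=ray(T,357.1,154,.150);print(a,b)
d=(a-b)[:2];th=np.arctan2(d[1],d[0]);print("peg yaw",th)
for x in(.50,.545,.588): 
    y=b[1]+(x-b[0])*np.tan(th);print(x,y); goal(x,y,.116,th-np.pi/2)
E
```

```text
[ 0.61564566 -0.21798077  0.15      ] [ 0.57410704 -0.21351111  0.15      ]
peg yaw -0.10719008154404223
0.5 -0.20553701094727184
goal (0.5, np.float64(-0.20553701094727184), 0.116) linear [0.0059, -0.0221, -0.0292] roll 0.041 | t 32.23 pos [0.4814, -0.2173, 0.1192] yaw -1.657 open 0.0354 F [0.4, -0.2, -2.0] q6 1.13
0.545 -0.21037912366672595
goal (0.545, np.float64(-0.21037912366672595), 0.116) linear [0.0071, -0.0205, -0.1046] roll 0.041 | t 32.23 pos [0.4814, -0.2173, 0.1192] yaw -1.657 open 0.0354 F [0.4, -0.2, -2.0] q6 1.13
0.588 -0.21500603137642652
goal (0.588, np.float64(-0.21500603137642652), 0.116) linear [0.0083, -0.019, -0.1766] roll 0.041 | t 32.23 pos [0.4814, -0.2173, 0.1192] yaw -1.657 open 0.0354 F [0.4, -0.2, -2.0] q6 1.13
```

Emit:
apply_moves:
  series:
    - {"jaw": 1,"linear": [0.003,-0.01,-0.015],"roll": 0.04}
    - {"jaw": 1,"linear": [0.006,-0.022,-0.03],"roll": 0.04}
    - {"jaw": 1,"linear": [0.006,-0.0215,-0.05],"roll": 0.04}
    - {"jaw": 1,"linear": [0.006,-0.0215,-0.054],"roll": 0.04}
    - {"jaw": 1,"linear": [0.006,-0.0215,-0.054],"roll": 0.04}

```text
t: 32.85
tool_pos: [0.5149, -0.2073, 0.1161]
orientation: [-2.183, 0.113, 2.148]
force: [-0.2, -0.5, -2.3]
opening: 0.0352
```

```bash
python3 - <<'E'
from h import *
goal(.588,-.215,.116,-.107-np.pi/2)
T=cam("top");S=cam("side")
o=np.zeros((600,800,3),np.uint8)
a=cv2.resize(T[0][125:185,330:390],None,fx=6,fy=6,interpolation=cv2.INTER_CUBIC);b=cv2.resize(S[0][205:265,225:295],None,fx=6,fy=6,interpolation=cv2.INTER_CUBIC)
o[:360,:360]=a;o[:360,375:795]=b;cv2.imwrite("pics/p12.png",o[:370])
E
```

```text
goal (0.588, -0.215, 0.116) linear [0.0022, -0.0002, -0.1224] roll 0.001 | t 32.85 pos [0.5149, -0.2073, 0.1161] yaw -1.677 open 0.0352 F [-0.2, -0.5, -2.3] q6 1.19
```

View pics/p12.png

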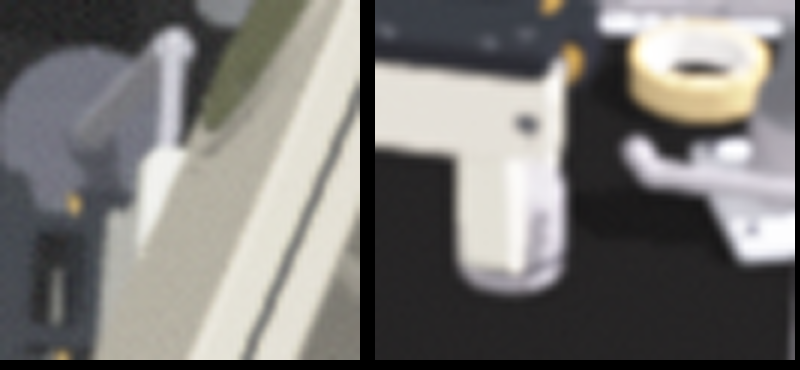

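Peg and gripper line up (top crop: peg at (172,90) between the fingers; side crop: the loop is hidden edge-on behind the finger). Inserting slowly.

Emit:
apply_moves:
  series:
    - {"jaw": 1,"linear": [0,0,-0.015],"roll": 0}
    - {"jaw": 1,"linear": [0,0,-0.03],"roll": 0}
    - {"jaw": 1,"linear": [0.0005,0,-0.04],"roll": 0}
    - {"jaw": 1,"linear": [0.001,0,-0.05],"roll": 0}
    - {"jaw": 1,"linear": [0.001,0,-0.06],"roll": 0}
    - {"jaw": 1,"linear": [0.001,0,-0.07],"roll": 0}
    - {"jaw": 1,"linear": [0.001,0,-0.075],"roll": 0}
    - {"jaw": 1,"linear": [0.001,0,-0.075],"roll": 0}

```text
t: 33.95
tool_pos: [0.5595, -0.2121, 0.1162]
orientation: [-2.182, 0.113, 2.148]
force: [-0.3, 0.2, -2.4]
opening: 0.0351
```

```bash
python3 - <<'E'
from h import *
goal(.590,-.215,.116,-.107-np.pi/2)
snap("side","s13.png",(225,200,315,275),7)
E
```

```text
goal (0.59, -0.215, 0.116) linear [0.0011, -0.0006, -0.0511] roll 0.001 | t 33.95 pos [0.5595, -0.2121, 0.1162] yaw -1.677 open 0.0351 F [-0.3, 0.2, -2.4] q6 1.22
```

View pics/s13.png

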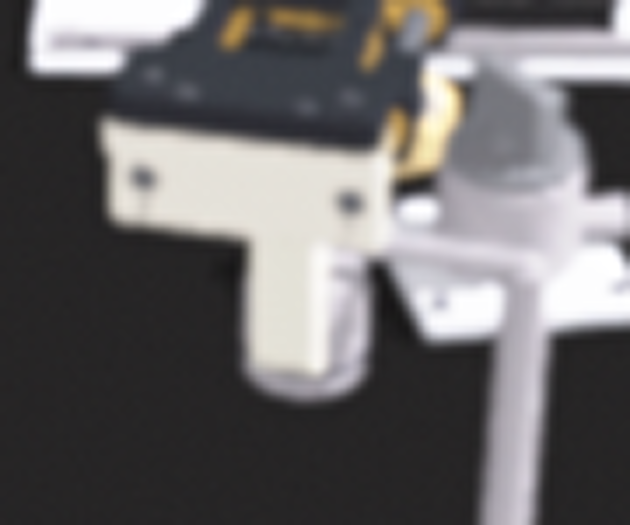

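Emit:
apply_moves:
  series:
    - {"jaw": 1,"linear": [0,0,-0.015],"roll": 0}
    - {"jaw": 1,"linear": [0.0005,0,-0.03],"roll": 0}
    - {"jaw": 1,"linear": [0.001,0,-0.045],"roll": 0}
    - {"jaw": 1,"linear": [0.001,0,-0.048],"roll": 0}
    - {"jaw": 1,"linear": [0.005,0,-0.048],"roll": 0}
    - {"jaw": 1,"linear": [0.01,0,-0.048],"roll": 0}
    - {"jaw": 1,"linear": [0.015,0,-0.048],"roll": 0}
    - {"jaw": 1,"linear": [0.018,0,-0.048],"roll": 0}
    - {"jaw": 1,"linear": [0.018,0,-0.048],"roll": 0}

```text
t: 35.12
tool_pos: [0.5879, -0.2151, 0.1055]
orientation: [-2.182, 0.113, 2.149]
force: [-0.2, 0.4, -1.6]
opening: 0.0351
```

```bash
python3 -c "
from h import *
goal(.588,-.215,.104,-.107-np.pi/2)"
```

```text
goal (0.588, -0.215, 0.104) linear [0.0026, -0.0001, -0.0001] roll 0.0 | t 35.12 pos [0.5879, -0.2151, 0.1055] yaw -1.678 open 0.0351 F [-0.2, 0.4, -1.6] q6 1.24
```

Emit:
apply_moves:
  series:
    - {"jaw": 1,"linear": [0.002,0,0],"roll": 0}
    - {"jaw": 1,"linear": [0.003,0,0],"roll": 0}
    - {"jaw": 1,"linear": [0.003,0,0],"roll": 0}
    - {"jaw": 1,"linear": [0.003,0,0],"roll": 0}

```text
t: 35.62
tool_pos: [0.5884, -0.2152, 0.1045]
orientation: [-2.183, 0.113, 2.148]
force: [-1.5, 0.4, 6.1]
opening: 0.0352
```

```bash
python3 -c "
from h import *
goal(.588,-.215,.104,-.107-np.pi/2)"
```

```text
goal (0.588, -0.215, 0.104) linear [0.0008, -0.0003, 0.0007] roll 0.001 | t 35.62 pos [0.5884, -0.2152, 0.1045] yaw -1.678 open 0.0352 F [-1.5, 0.4, 6.1] q6 1.24
```

Contact at the predicted height (6 N upward): the loop rests on the peg. Easing up and releasing.

Emit:
apply_moves:
  series:
    - {"jaw": 1,"linear": [-0.0015,0,0],"roll": 0}
    - {"jaw": 1,"linear": [-0.0015,0,0],"roll": 0}
    - {"jaw": 0.1,"linear": [-0.0015,0,0],"roll": 0}
    - {"jaw": -0.4,"linear": [-0.0015,0,0],"roll": 0}
    - {"jaw": -0.4,"linear": [-0.0015,0,0],"roll": 0}
    - {"jaw": -0.4,"linear": [-0.0015,0,0],"roll": 0}
    - {"jaw": -0.4,"linear": [-0.0015,0,0],"roll": 0}
    - {"jaw": -0.4,"linear": [-0.0015,0,0],"roll": 0}

```text
t: 36.62
tool_pos: [0.5884, -0.2153, 0.1054]
orientation: [-2.183, 0.113, 2.147]
force: [-0.7, 0.6, -1.0]
opening: 0.065
```

Emit:
apply_moves:
  series:
    - {"jaw": -0.4,"linear": [-0.03,0,0],"roll": 0}
    - {"jaw": -0.4,"linear": [-0.07,0,0],"roll": 0}
    - {"jaw": -0.4,"linear": [-0.11,0,0],"roll": 0}
    - {"jaw": -0.4,"linear": [-0.16,0,0],"roll": 0}
    - {"jaw": -0.4,"linear": [-0.22,0,0],"roll": 0}
    - {"jaw": -0.4,"linear": [-0.28,0,0],"roll": 0}
    - {"jaw": -0.4,"linear": [-0.28,0,0.1],"roll": 0}
    - {"jaw": -0.4,"linear": [-0.28,0,0.2],"roll": 0}
    - {"jaw": -0.4,"linear": [-0.28,0.1,0.2],"roll": 0}
    - {"jaw": -0.4,"linear": [-0.28,0.2,0.2],"roll": 0}
    - {"jaw": -0.4,"linear": [-0.28,0.3,0.25],"roll": 0}
    - {"jaw": -0.4,"linear": [-0.28,0.3,0.25],"roll": 0}
    - {"jaw": -0.4,"linear": [-0.28,0.3,0.25],"roll": 0}
    - {"jaw": -0.4,"linear": [-0.28,0.3,0.25],"roll": 0}
    - {"jaw": -0.4,"linear": [-0.28,0.3,0.25],"roll": 0}

```text
t: 38.5
tool_pos: [0.4182, -0.3773, 0.2707]
orientation: [-2.185, 0.111, 2.148]
force: [-0.3, -0.8, 0.7]
opening: 0.0655
```

```bash
python3 - <<'E'
from h import *
goal(.5,-.4,.25)
T=cam("top");S=cam("side")
o=np.zeros((600,800,3),np.uint8)
a=cv2.resize(T[0][95:245,155:405],None,fx=1.6*2,fy=3.2)
o[:300,:500]=cv2.resize(T[0][95:245,155:405],None,fx=2,fy=2);o[300:600,:]=0
b=cv2.resize(S[0][165:285,210:340],None,fx=4.6,fy=4.6)
o2=np.zeros((600,800,3),np.uint8);o2[:552,:598]=b;o2[:,598:]=0
cv2.imwrite("pics/f_side.png",b);cv2.imwrite("pics/f_top.png",a)
E
```

```text
goal (0.5, -0.4, 0.25) linear [0.0368, 0.0234, -0.1389] roll 0.0 | t 38.5 pos [0.4182, -0.3773, 0.2707] yaw -1.675 open 0.0655 F [-0.3, -0.8, 0.7] q6 0.84
```

Picture limit reached, so I'll check numerically: the hung key's blob and stillness, the plug's height and bar angle, the cubes and the gate.

Emit:
apply_moves:
  series:
    - {"jaw": -0.4,"linear": [0,0,0.05],"roll": 0}
    - {"jaw": -0.4,"linear": [0,0.1,0.05],"roll": 0}
    - {"jaw": -0.4,"linear": [0,0.15,0.05],"roll": 0}
    - {"jaw": -0.4,"linear": [0,0.15,0.05],"roll": 0}
    - {"jaw": -0.4,"linear": [0,0.15,0.05],"roll": 0}
    - {"jaw": -0.4,"linear": [0,0.15,0.05],"roll": 0}
    - {"jaw": -0.4,"linear": [0,0.15,0.05],"roll": 0}
    - {"jaw": -0.4,"linear": [0,0.15,0.05],"roll": 0}

```text
t: 39.6
tool_pos: [0.379, -0.4636, 0.27]
orientation: [-2.185, 0.111, 2.148]
force: [-0.3, -0.2, -0.2]
opening: 0.0652
```

```bash
python3 - <<'E'
from h import *
np.set_printoptions(suppress=True,precision=4,linewidth=200)
T=cam("top");S=cam("side")
S0=cv2.resize(cv2.imread("pics/side0.png"),(512,384),interpolation=cv2.INTER_AREA);T0=cv2.resize(cv2.imread("pics/top0.png"),(512,384),interpolation=cv2.INTER_AREA)
d=(np.abs(S[0].astype(int)-S0).max(2)>45)
n,l,st,ce=cv2.connectedComponentsWithStats(d.astype(np.uint8))
for i in range(1,n):
    if st[i][4]>25: print("side diff",st[i],ce[i].round(1))
E=np.array([.588,-.215])
for z in (.094,.130,.1615): print(z,proj(S,(*(E-[.018,0]),z)).round(1),proj(S,(*(E+[.018,0]),z)).round(1))
for z in(.0873,.0913): print("bar centre pred",proj(S,(.62,.0143,z)),proj(T,(.62,.0143,z)))
for nm,c in(("top",T),("side",S)):
    h=cv2.cvtColor(c[0],cv2.COLOR_BGR2HSV);m=((h[...,0]>100)&(h[...,0]<130)&(h[...,1]>120)&(h[...,2]>80)).astype(np.uint8)
    n,l,st,ce=cv2.connectedComponentsWithStats(m)
    for i in range(1,n):
        p=ray(c,*ce[i],.041)[:2];q=p-LO;R=np.array([[np.cos(LY),np.sin(LY)],[-np.sin(LY),np.cos(LY)]])@q
        if st[i][4]>2 and abs(R[1])<.05: print(nm,"lane xy",R,st[i][4])
print("plug top gray");g=T[0][...,1]
for r in range(128,162): print(r,g[r,240:275].tolist())
print("gate green top");
for x in range(-30,61,5): 
    print(x,[int(g[tuple(np.round(proj(T,(*lane(x/1000,y),.015))[::-1]).astype(int))]) for y in(-.02,-.01,0,.01,.02,.025)])
E
```

```text
side diff [  44    0   46   84 2393] [66.5 38. ]
side diff [  83    0   46   92 1698] [112.6  46. ]
side diff [121  19  20  29 381] [128.7  32.6]
side diff [ 40  76  35  31 263] [58.2 86.9]
side diff [ 61  86  80  22 985] [99.8 98. ]
side diff [ 10  90  29  25 210] [ 20.9 104.6]
side diff [  2  93  12  42 159] [  6.1 113.2]
side diff [  35   98  134  134 7299] [105.8 160.1]
side diff [ 16 137  13   5  35] [ 21.6 139.4]
side diff [275 191  39  14 464] [294.4 198. ]
side diff [ 42 195  35  25 592] [ 59.7 207.4]
side diff [296 208  11   7  38] [301.2 209.8]
side diff [289 219  16   9  79] [297.2 223.4]
side diff [224 220  12   7  68] [229.2 223. ]
side diff [242 234  14   8  85] [249.1 237.4]
side diff [273 239  18  25 357] [280.8 252.3]
side diff [216 244  13   9  89] [222.3 247.9]
side diff [113 252   6   8  33] [116.1 256.3]
side diff [222 262  19  35 495] [231.2 280.4]
0.094 [272.7 257.1] [289.9 258.6]
0.13 [273.4 242.6] [291. 244.]
0.1615 [274.1 229.4] [291.9 230.9]
bar centre pred [298.6488 210.0243] [256.1505 142.1707]
bar centre pred [298.7564 208.6748] [256.1349 141.7572]
top l
[... 6112 characters left out ...]
3, 200, 193, 189, 187, 158, 129, 110]
gate green top
-30 [246, 246, 246, 245, 245, 244]
-25 [246, 246, 246, 245, 245, 216]
-20 [246, 246, 245, 245, 243, 209]
-15 [244, 245, 243, 244, 243, 217]
-10 [224, 223, 215, 214, 213, 214]
-5 [215, 209, 208, 203, 204, 202]
0 [215, 195, 192, 179, 186, 161]
5 [235, 235, 221, 234, 223, 221]
10 [246, 246, 245, 245, 245, 241]
15 [245, 242, 245, 245, 245, 242]
20 [224, 223, 219, 227, 244, 215]
25 [208, 205, 204, 204, 244, 216]
30 [206, 207, 206, 203, 245, 218]
35 [208, 205, 206, 209, 244, 240]
40 [206, 202, 206, 204, 245, 242]
45 [207, 204, 208, 203, 244, 228]
50 [208, 202, 201, 203, 244, 242]
55 [197, 195, 163, 188, 236, 242]
60 [147, 130, 94, 103, 113, 236]
```

```bash
python3 - <<'E'
from h import *
f=[cam("side")[0][225:270,262:302].astype(int) for _ in range(8)]
print("key motion over frames",[int((abs(x-f[0]).max(2)>30).sum()) for x in f[1:]], read_state()["t"], read_state()["force"])
print(close_job())
E
```

```text
key motion over frames [0, 0, 0, 0, 0, 0, 0] 40.1 [-0.21292639 -0.95884335 -0.05346473]
the job is handed in; nothing more can be done
None
```

I handed the job in at about t = 40 s. No check failed, but the viewer's picture limit meant the last checks were numeric, and no verdict is reported.

- **Plug:** I turned it backward to phi of about 0, released it and saw the flange drop about 3 px, which fits the 9 mm drop. I then turned it forward while following it down. At the end the bar yaw measured about -0.84 rad, so phi is about -1.17. I did not measure the height of the home position directly: the flange looked flush on the neck, and the turn implies the rest.
- **Cubes:** All three cubes present were slid through the gate, held low. The top camera puts them at lane x = 77, 116 and 152 mm, with y within 2 mm. The side camera agrees to about 1 mm in x and 4 mm in y. The gate leaf shows as a straight line across lane x = 0, so it is shut.
- **Key:** It hangs by its eye about 36 mm from the post. Contact came at the predicted height (6 N) and the blob matches the predicted hanging position. I saw no movement over 8 frames, and the gripper was well clear.

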